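# Square a glass plate into the corner of a squaring plate

### The job

Take the nudging stick from its holder and, touching the glass plate only with the stick, slide the glass gently until its far edge lies flush on the far fence and hold it pressed there for about a second; then slide it along that fence until its left edge is flush on the left fence too and hold it pressed there for about a second. At each fence press with 3 to 6 N so that the contact is felt, and never with more than 8 N, for the glass is brittle. Leave the glass in the corner with no gap at either fence, stand the stick back in its holder, and leave the other things alone.

Things in the scene. Friction and masses are not known exactly. Their poses are not given: they have to be found in the camera images.
- squaring_plate: grey metal squaring plate, fixed, 150 x 140 mm (its x, y), flat top 12 mm above the origin, which is the centre of the underside. A far fence stands along its +x side (inner face at x = 63 mm) and a left fence along its +y side (inner face at y = 58 mm); the other sides are open. The corner points away from the robot and to its left, give or take the yaw
- corner (a point): the inner corner where the two fences meet, at the height of the flat top: (63, 58, 12) mm from the squaring plate's origin, with the same axes
- far_fence: the far fence, dark steel bar, 12 x 140 x 11 mm, smooth (friction with glass about 0.15), fixed on the squaring plate, with screw heads 2.5 mm higher; origin at the centre of its underside
- left_fence: the left fence, dark steel bar, 134 x 12 x 11 mm, smooth (friction with glass about 0.15), fixed on the squaring plate, with screw heads 2.5 mm higher; origin at the centre of its underside
- glass_plate: amber glass plate with a blue coated field, 60 x 45 x 8 mm (its x, y, z), 50 to 100 g, loose and flat on the squaring plate, slightly turned and 5 to 40 mm short of both fences; origin at the centre of its underside. Its +x edge (45 mm long) belongs on the far fence, its +y edge (60 mm long) on the left fence. It slides at 0.2 to 0.7 N
- glass_corner (a point): mid-height of the glass plate's corner at its +x, +y (30, 22.5, 4 mm): goes into the inner corner
- glass_right (a point): mid-height of the glass plate's corner at +x, -y (30, -22.5, 4 mm)
- glass_near (a point): mid-height of the glass plate's corner at -x, +y (-30, 22.5, 4 mm)
- stick_holder: grey plastic block, fixed, 50 x 50 x 35 mm high, with an upright through bore of 20 mm diameter (mouth bevelled to 24 mm) in its middle; origin at the centre of its underside. The stick's collar rests on the block's top, which leaves the tip 2 mm above the worktop and 6 mm of play round the rod
- nudging_stick: stick, 95 mm long, 50 g, upright in the holder; origin on the handle's axis at the height of the lower tip, z up. Slippery white rod, 8 mm in diameter, 0 to 33 mm; black collar, diameter 34, to 37; blue square handle 16 x 16 (sides along its x, y) to 95 mm, to be gripped. The rod sits in a stiff pivot under the collar: its tip stands up to 4.5 mm off the axis, to a side not reported
- grease_tin: white tin, 53 mm in diameter, 26 mm high, loose bystander; origin under its centre
- vial: small cream vial with blue cap, 23 mm in diameter, 48 mm high, loose bystander; origin under its centre
- specimen_mount: black round specimen mount, 30 mm in diameter, 18 mm high, loose bystander; origin under its centre

How it is judged (in metres and radians):
On the way, in this order (a step that is already met when the one before it is completed fails the run):
1. the stick presses the glass flush on the far fence (2 N or more there, both ends of the edge within 1.5 mm) for 0.5 s (contact force between glass_plate and far_fence above 2 N and contact force between nudging_stick and glass_plate above 2 N and x of each of glass_corner, glass_right in the frame of squaring_plate above 0.0615 m), for 0.5 s.
2. the stick presses the glass on the left fence (2 N or more there, both ends of the edge within 1.5 mm) for 0.5 s while it still lies along the far fence (contact force between glass_plate and left_fence above 2 N and contact force between nudging_stick and glass_plate above 2 N and x of each of glass_corner, glass_right in the frame of squaring_plate above 0.0615 m and y of each of glass_corner, glass_near in the frame of squaring_plate above 0.0565 m), for 0.5 s.
At the end, for the whole second after the job is handed in: the glass lies flat and at rest, both ends of its far edge within 1.5 mm of the far fence and of its left edge within 1.5 mm of the left fence; the stick stands at rest in its holder, upright within 0.12 rad, collar within 4 mm of the block, tip within 6 mm of the bore's axis (x of each of glass_corner, glass_right in the frame of squaring_plate above 0.0615 m and y of each of glass_corner, glass_near in the frame of squaring_plate above 0.0565 m and angle between glass_plate's own z axis and vertical below 0.03 rad and linear speed of glass_plate below 0.005 m/s and horizontal distance between nudging_stick and stick_holder below 0.006 m and z of nudging_stick in the frame of stick_holder below 0.006 m and angle between nudging_stick's own z axis and vertical below 0.12 rad and linear speed of nudging_stick below 0.01 m/s); the robot touches nothing.
It fails at once if the stick pushes the glass with more than 8 N (contact force between nudging_stick and glass_plate above 8 N).
It fails at once if the glass is pressed on a fence with more than 8 N (contact force between glass_plate and far_fence above 8 N or contact force between glass_plate and left_fence above 8 N).
It fails at once if the robot itself touches the glass (contact force between any of the fingers, the arm and glass_plate above 0.3 N).
It fails at once if a bystander (tin, vial, specimen mount) is moved by more than 15 mm (distance of any of grease_tin, vial, specimen_mount from where it was at the start of the episode above 0.015 m).
It also fails if it takes over 72 s, if anything falls off the work surface, if the arm or the gripper's body presses on something with over 40 N, if the wrist force passes 120 N, or if a joint passes its speed limit or range.

### The arm

A 6-joint arm with a two-finger parallel gripper is mounted at the origin on a cart in front of the work surface, level with it; the furniture and walls round the work are solid. World frame = base frame: x ahead of the robot, y to its left, z up, the work surface at z = 0. Lengths are in mm, angles in rad, forces in N, time in s.
With the tool pointing down it reaches from about 250 to 800 mm from the base axis. Payload 3.9 kg.
Tool frame: the origin (TCP) lies midway between the tips of the shut fingers; the grasp point (between the pads) lies 19 mm behind it; z points along the fingers, y is the direction in which the jaws open and shut (so a half turn about z gives the same grasp; the last joint's range is limited). The gripper opens to 85 mm and grips with 20 to 120 N. Pads are 22 mm wide; open, the fingers measure 114 mm over their backs; the gripper's body (76 mm by 85 mm) begins 54 mm behind the grasp point. The pads swing forward as they close: fully open they stand 13 mm farther back than shut.
Start: joints at [-1.341, 0.26, -0.138, 1.173, 0, 1.571], TCP at [119.582, -511.19, 231.304] pointing down, gripper open.
Joint ranges: [-2.78, 2.78], [-0.83, 1.72], [-1.28, 1.37], [-1.9, 2.12], [-1.57, 1.48], [-3.14, 3.14]. Speed limits (rad/s): [2.57, 2.57, 3.14, 3.14, 3.14, 3.14].

### API

Orientations are given as [roll, pitch, yaw] about the fixed x, y, z axes, in that order (R = Rz(yaw) Ry(pitch) Rx(roll)).
In Python, from bench import manip, capture, camera_params, masks_of, tip_of gives the robot as it stands.
- The arm moves only by the tool step_arm, never from a script. Its argument "rows" is a list that holds one entry, the list of rows, each a list of 4 numbers: the shift along the tool's x, y, z in mm, then the turn about the tool's z in rad. In form: [[[dx, dy, dz, roll], ...]]. A call has 1 to 5 rows; each row shifts and turns the commanded pose from where the row before left it, along the tool's axes as they then stand; what a row does not reach is not made up. A row lasts 1/10 s, in which the tool goes at most 50 mm and 8.59 degrees, less where a joint would pass 70% of its speed; a pose out of reach is approached as far as the arm can. A call with a gripper value outside its range is refused whole. "jaw" is the opening, from 0 (shut) to 1 (fully open), set as the call begins (left out, the last holds). The fingers move at their own pace and stop on an object; the grip force is fixed at half the most. Time passes only in rows, so rows that do not move let the fingers close. It gives the time, the measured TCP pose, the force and the opening at its end, in the units of the state.
- manip.read_state(): the state, without advancing time (a new reading comes with each control period).
- capture(name): name is "scene" or "top" or "wrist"; returns (picture, depth): 384x512x3 uint8, blue, green, red; 384x512 float32, mm along the optical axis (not along the pixel's ray), 0 where there is no reading.
- camera_params(name): a dict with "K" (3x3 intrinsics, pixels), "R" (3x3) and "t" (3): a world point X has camera coordinates R X + t. Camera axes: x right, y down, z forward; pixel columns grow to the right and rows downward; lengths in mm; the calibration is good to about 2 mm. A picture is of the moment at which its call begins: read the wrist's pose just before it. camera_params takes no time and is no camera call; for the wrist camera it gives the pose at the moment of the call.
- manip.hand_in(): hands the job in, once; it reports no verdict.
Trained networks look in the newest picture that a camera, given by its name, has taken for a name from the list of things; names that differ only in an ending like _2 or _b are one class to them, and where a whole thing is asked for, a point or a joint stands for the part that bears it (a point fixed in the world has none). Each returns a list of dicts, best first, with "confidence" (0 to 1); they miss things now and then, are a little off and sometimes report something else, mostly with a low value. They report only what shows in the picture. A call takes as long as a camera call.
- masks_of(camera, target): "pixels" (384x512 bool, what is visible of it).
- tip_of(camera, target): "xyz" ([x, y, z] in mm, in world coordinates, good to about 4 mm: a listed point, or the origin of a listed thing).
The state is a dict: "time": time; "joint_positions": joint angles; "qvel": joint speeds; "effort": joint torques, N m; "tcp_pos": TCP position; "tool_rot": TCP orientation; "wrist_force": force on the tool from outside, world axes, zero at the start; "moment": the same for the moment, N m; "gripper_width": finger opening in mm.
Only numpy, scipy, OpenCV 4.12 (cv2) and the standard library are available. Lean on these libraries where they do the work, as an engineer would, in place of code of your own. Each camera call takes 0.05 s, during which the arm holds its last target.

## Working session

There is one attempt and no reset: what is moved stays moved. The work goes in short steps, Python scripts to look and compute and a tool call to move; the robot and the scene stay as the last step left them, time stands still between calls to the robot, and variables do not carry over. Pictures are saved under pics/ and viewed, and the job is handed in when it is done.

Besides the shell and the picture viewer there is one more tool, called after "Emit:" as name(argument=value, ...) on one line, values as JSON. step_arm: Moves the arm, as the interface text tells. Its arguments: {"type":"object","properties":{"rows":{"type":"array","items":{"type":"array","items":{"type":"array","items":{"type":"number"}}}},"jaw":{"type":"number"}},"required":["rows"]}

```bash
ls; mkdir -p pics; python3 - <<'E'
from bench import manip, capture, camera_params, masks_of, tip_of
import cv2,numpy as np
s=manip.read_state()
for k in s: print(k,np.round(s[k],3))
for c in ['scene','top']:
    im,d=capture(c); cv2.imwrite(f'pics/{c}0.png',im)
    np.save(f'{c}0.npy',d)
    p=camera_params(c); print(c,np.round(p['K'],1).tolist(),np.round(p['R'],3).tolist(),np.round(p['t'],1))
    for n in ['squaring_plate','corner','glass_plate','glass_corner','glass_right','glass_near','stick_holder','nudging_stick','grease_tin','vial','specimen_mount'] if c=='top' else ['nudging_stick','stick_holder']:
        r=tip_of(c,n); print(n,[(np.round(q['xyz'],1).tolist(),round(q['confidence'],2)) for q in r[:2]])
print(manip.read_state()['time'])
E
```

```text
pics
time 0.0
joint_positions [-1.341  0.261 -0.139  1.173  0.     1.571]
qvel [-0.001 -0.002  0.     0.002  0.001  0.001]
effort [-1.0000e-03 -4.0568e+01  2.5392e+01  1.9000e-02 -0.0000e+00 -0.0000e+00]
tcp_pos [ 119.43  -510.513  230.45 ]
tool_rot [-3.14 -0.    0.23]
wrist_force [ 0.902 -0.023 -0.263]
moment [-0.03   0.011  0.024]
gripper_width 85.411
scene [[371.2, 0.0, 255.9], [0.0, 371.2, 189.4], [0.0, 0.0, 1.0]] [[-0.592, -0.806, 0.001], [-0.335, 0.245, -0.91], [0.733, -0.539, -0.415]] [367.5 189.7 765.9]
nudging_stick [([461.2, 272.5, 3.5], 0.66)]
stick_holder [([465.3, 269.5, -0.5], 0.56), ([528.8, 23.3, 17.6], 0.15)]
top [[467.4, 0.0, 257.5], [0.0, 467.4, 196.0], [0.0, 0.0, 1.0]] [[0.02, -1.0, -0.002], [-0.994, -0.02, -0.111], [0.111, 0.004, -0.994]] [  90.2  535.6 1276.7]
squaring_plate [([483.8, -14.4, 1.5], 0.86)]
corner [([566.2, 26.3, 7.6], 0.69)]
glass_plate [([493.7, 0.2, 11.5], 0.72)]
glass_corner [([529.9, 14.1, 12.8], 0.82)]
glass_right [([520.7, -29.3, 13.3], 0.62), ([552.6, -29.6, 10.9], 0.37)]
glass_near [([467.6, 32.8, 14.0], 0.83)]
stick_holder [([556.4, -30.3, 10.2], 0.54)]
nudging_stick [([457.8, 266.3, 2.2], 0.63), ([528.9, 14.5, 12.6], 0.2)]
grease_tin [([428.8, -252.8, 3.5], 0.56)]
vial [([474.7, 420.2, -5.0], 0.64), ([527.2, 14.4, 18.5], 0.16)]
specimen_mount [([675.7, -249.5, -5.2], 0.61)]
0.75
```

View pics/top0.png

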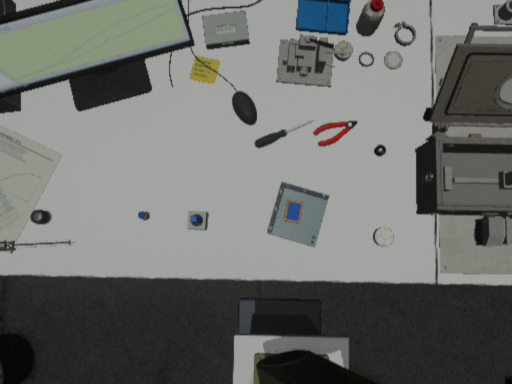

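View pics/scene0.png

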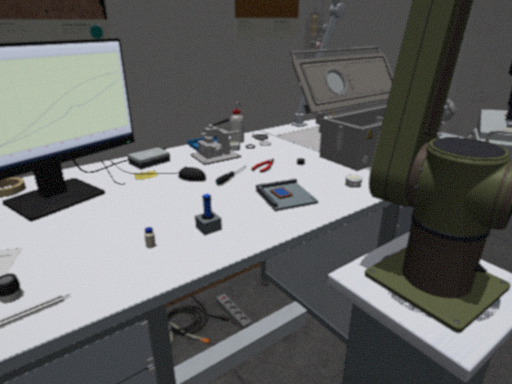

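```bash
cat > h.py <<'E'
from bench import manip, capture, camera_params, masks_of, tip_of
import cv2,numpy as np
from scipy.spatial.transform import Rotation as Ro
def st():
    s=manip.read_state(); return s, np.array(s['tcp_pos']), Ro.from_euler('xyz',s['tool_rot']).as_matrix()
def show(): 
    s,p,R=st(); print('t',round(s['time'],2),'tcp',np.round(p,1),'rpy',np.round(s['tool_rot'],4),'F',np.round(s['wrist_force'],2),'w',round(s['gripper_width'],1))
def to(target):
    s,p,R=st(); print('tool shift to',target,np.round(R.T@(np.array(target)-p),1))
def back(p,cam,z):
    K,R,t=[np.array(cam[k]) for k in 'KRt']
    c=-R.T@t; p=np.atleast_2d(p); r=(R.T@np.linalg.inv(K)@np.c_[p,np.ones(len(p))].T).T
    return c+r*((z-c[2])/r[:,2])[:,None]
def proj(X,cam):
    K,R,t=[np.array(cam[k]) for k in 'KRt']
    q=(K@(R@np.atleast_2d(X).T+t[:,None])).T
    return q[:,:2]/q[:,2:]
E
python3 - <<'E'
from h import *
show(); p=camera_params('wrist'); s,P,R=st()
print(p['K'],R@np.eye(3)); c=-np.array(p['R']).T@p['t']; print('cam pos in tool',R.T@(c-P)); print('cam axes in tool',np.round(R.T@np.array(p['R']).T,3))
to([420,0,280])
top=camera_params('top')
print(back([[283,184],[328,195],[268,235],[313,246],[198,220],[143,215]],top,12))
E
```

```text
t 0.75 tcp [ 119.6 -511.2  231.3] rpy [3.1416 0.     0.2298] F [0.38 0.03 0.28] w 85.6
[[288.5310573    0.         256.48491638]
 [  0.         288.5310573  192.64107392]
 [  0.           0.           1.        ]] [[ 9.73721313e-01  2.27742849e-01 -1.30374692e-05]
 [ 2.27742849e-01 -9.73721312e-01 -3.27228465e-05]
 [-2.01472559e-05  2.88937427e-05 -9.99999999e-01]]
cam pos in tool [  72.10178679    0.66337692 -141.8582671 ]
cam axes in tool [[ 0.001 -0.96  -0.281]
 [ 1.     0.002 -0.001]
 [ 0.001 -0.281  0.96 ]]
tool shift to [420, 0, 280] [ 409.  -429.3  -48.7]
[[571.47140175  29.3702152   12.        ]
 [542.56066427 -98.56680438  12.        ]
 [426.14353786  69.4306355   12.        ]
 [397.97964252 -57.08561705  12.        ]
 [464.31191692 267.4263393   12.        ]
 [475.30572631 423.14819549  12.        ]]
```

Emit:
step_arm(rows=[[[34.4, -28.4, 5.8, 0], [34.4, -28.4, 5.8, 0], [34.4, -28.4, 5.8, 0], [34.4, -28.4, 5.8, 0], [34.4, -28.4, 5.8, 0]]])

```text
time: 1.25
tcp_pos: [255.5, -332.4, 202.3]
tool_rot: [3.141, -0.0, 0.229]
wrist_force: [1.0, -0.0, -0.2]
gripper_width: 85.5
```

Emit:
step_arm(rows=[[[34.4, -28.4, 5.8, 0], [34.4, -28.4, 5.8, 0], [34.4, -28.4, 5.8, 0], [34.4, -28.4, 5.8, 0], [34.4, -28.4, 5.8, 0]]])

```text
time: 1.75
tcp_pos: [390.9, -154.8, 173.4]
tool_rot: [3.141, -0.001, 0.23]
wrist_force: [1.4, 0.0, -0.5]
gripper_width: 85.0
```

Emit:
step_arm(rows=[[[34.4, -28.4, 5.8, 0], [34.4, -28.4, 5.8, 0], [34.4, -28.4, 5.8, 0], [34.4, -28.4, 5.8, 0], [0, 0, 0, 0]]])

```text
time: 2.25
tcp_pos: [501.4, -10.5, 149.6]
tool_rot: [-3.141, -0.003, 0.236]
wrist_force: [-0.6, -0.6, -1.0]
gripper_width: 85.4
```

```bash
python3 - <<'E'
from h import *
import pickle
show(); p=camera_params('wrist'); im,d=capture('wrist'); cv2.imwrite('pics/w1.png',cv2.resize(im,None,fx=1.5,fy=1.5)); np.savez('w1.npz',im=im,d=d,**p)
for n in ['squaring_plate','corner','glass_plate','glass_corner','glass_right','glass_near']:
    r=tip_of('wrist',n); print(n,[(np.round(q['xyz'],1).tolist(),round(q['confidence'],2)) for q in r[:2]])
E
```

```text
t 2.25 tcp [501.4 -10.5 149.6] rpy [-3.1406e+00 -2.9000e-03  2.3570e-01] F [-0.55 -0.61 -0.95] w 85.4
squaring_plate [([488.8, -14.9, -6.1], 0.6)]
corner [([562.2, 27.7, 14.7], 0.62)]
glass_plate [([494.3, -1.3, 11.0], 0.63)]
glass_corner [([531.2, 13.4, 15.8], 0.59), ([429.0, -255.6, 3.3], 0.53)]
glass_right [([518.5, -26.2, 12.7], 0.86)]
glass_near [([471.5, 27.5, 18.7], 0.65)]
```

View pics/w1.png

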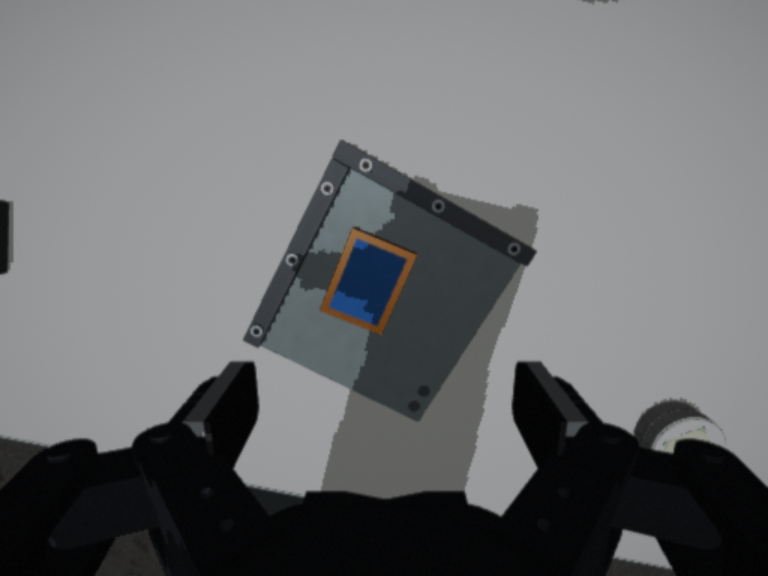

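```bash
python3 - <<'E'
from h import *
z=np.load('w1.npz'); im=z['im']; cam={k:z[k] for k in 'KRt'}
hsv=cv2.cvtColor(im,cv2.COLOR_BGR2HSV)
m=((hsv[...,1]>110)&(hsv[...,2]>40)).astype(np.uint8)
n,l,s,c=cv2.connectedComponentsWithStats(m); 
i=l[183,246]; print(s[i],c[i])
g=(l==i).astype(np.uint8); g=cv2.morphologyEx(g,cv2.MORPH_CLOSE,np.ones((5,5)))
cn=max(cv2.findContours(g,cv2.RETR_EXTERNAL,cv2.CHAIN_APPROX_NONE)[0],key=cv2.contourArea)[:,0]
W=back(cn,cam,20.)[:,:2].astype(np.float32)
r=cv2.minAreaRect(W); print('glass',r); b=cv2.boxPoints(r); print(b)
# fence
gray=cv2.cvtColor(im,cv2.COLOR_BGR2GRAY)
pts=np.float32([[340,140],[536,252],[245,343]])/1.5
q=cv2.cornerSubPix(gray,pts.reshape(-1,1,2).copy(),(5,5),(-1,-1),(3,50,.01))[:,0]
print(q*1.5)
F=back(q,cam,23.)[:,:2]; print(F)
a=F[1]-F[0]; bb=F[2]-F[0]; print(np.linalg.norm(a),np.linalg.norm(bb),np.arctan2(a[1],a[0])+np.pi/2,np.arctan2(bb[1],bb[0])+np.pi)
big=cv2.resize(im[70:300,140:380],None,fx=2.5,fy=2.5,interpolation=cv2.INTER_CUBIC); cv2.imwrite('pics/w1z.png',big)
E
```

```text
[ 213  152   65   71 2591] [244.90196835 187.10536472]
glass ((496.69287109375, -0.025491714477539062), (44.67897033691406, 60.11692428588867), 80.72391510009766)
[[463.4265   -17.227665]
 [522.7573   -26.918026]
 [529.9592    17.176682]
 [470.62842   26.867043]]
[[340.26318 138.56256]
 [535.95667 251.09988]
 [242.05081 339.1673 ]]
[[578.90686374  34.81504983]
 [542.23573127 -98.89246736]
 [439.1976515   72.40845582]]
138.645130135667 144.67870665619043 -0.26768164790820625 6.02032814885057
```

View pics/w1z.png

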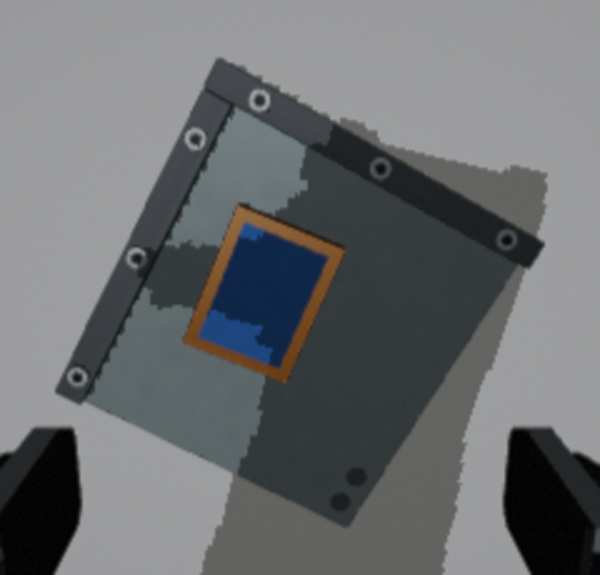

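Emit:
step_arm(rows=[[[4.6, -46.3, 0, 0], [4.6, -46.3, 0, 0], [4.6, -46.3, 0, 0], [4.6, -46.3, 0, 0], [4.6, -46.3, 0, 0]]])

```text
time: 3.1
tcp_pos: [479.4, 165.9, 151.8]
tool_rot: [-3.096, 0.0, 0.306]
wrist_force: [0.4, 0.0, -0.5]
gripper_width: 85.6
```

Emit:
step_arm(rows=[[[4.6, -46.3, 0, 0], [0, 0, 0, 0], [0, 0, 0, 0]]])

```text
time: 3.4
tcp_pos: [477.9, 188.4, 153.8]
tool_rot: [-3.078, 0.001, 0.337]
wrist_force: [-0.2, 0.2, -0.1]
gripper_width: 85.5
```

```bash
python3 - <<'E'
from h import *
show(); p=camera_params('wrist'); im,d=capture('wrist'); cv2.imwrite('pics/w2.png',cv2.resize(im,None,fx=1.5,fy=1.5)); np.savez('w2.npz',im=im,d=d,**p)
for n in ['nudging_stick','stick_holder']:
    r=tip_of('wrist',n); print(n,[(np.round(q['xyz'],1).tolist(),round(q['confidence'],2)) for q in r[:2]])
E
```

```text
t 3.4 tcp [477.9 188.4 153.8] rpy [-3.0781e+00  1.0000e-03  3.3690e-01] F [-0.21  0.23 -0.08] w 85.5
nudging_stick [([465.8, 270.7, 0.8], 0.84)]
stick_holder [([462.7, 266.5, 4.0], 0.76)]
```

View pics/w2.png

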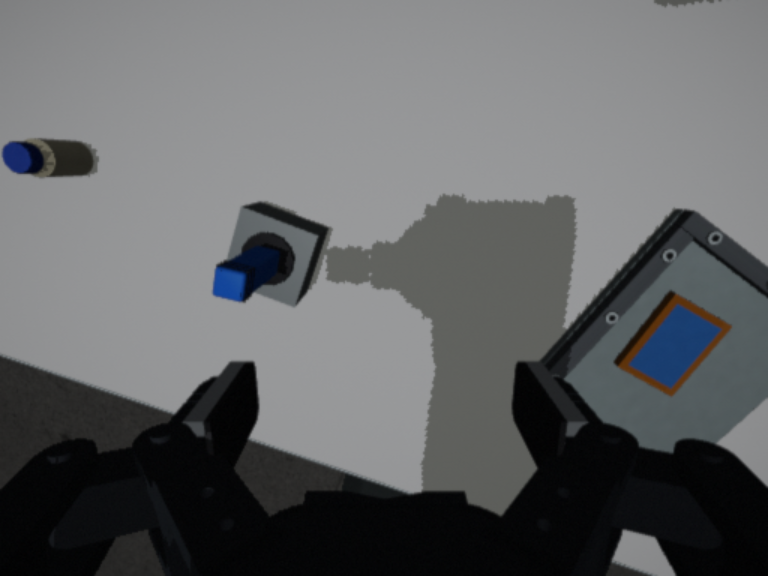

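```bash
python3 - <<'E'
from h import *
s,p,R=st(); print(np.round(s['joint_positions'],3),np.round(s['qvel'],3))
E
```

```text
[ 0.335  0.288 -0.312  0.972  0.064  3.141] [-0.     0.002  0.001 -0.001  0.003 -0.   ]
```

```bash
python3 - <<'E'
import cv2,numpy as np
im=np.load('w2.npz')['im']
cv2.imwrite('pics/w2z.png',cv2.resize(im[125:215,130:230],None,fx=6,fy=6,interpolation=cv2.INTER_CUBIC))
E
```

```text
(no output)
```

View pics/w2z.png

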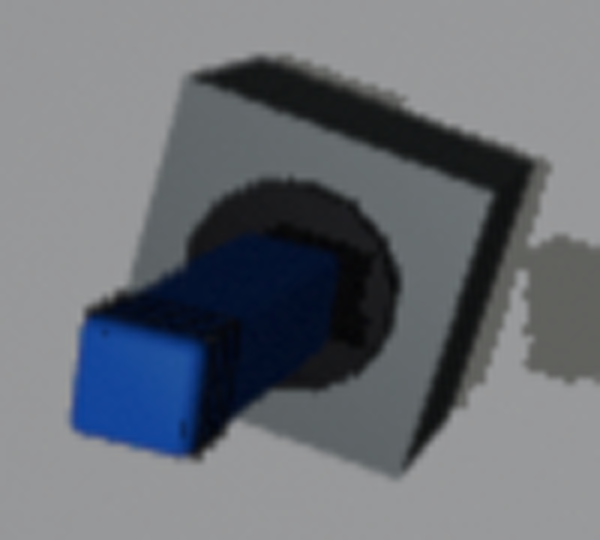

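```bash
python3 - <<'E'
from h import *
z=np.load('w2.npz'); cam={k:z[k] for k in 'KRt'}
f=lambda a:np.array(a,float)/6+[130-.4,125-.4]
H=back(f([(86,316),(208,332),(193,455),(72,430)]),cam,97.)[:,:2]
B=back(f([(190,75),(497,190),(402,477)]),cam,35.)[:,:2]
for P in (H,B):
    print(P, P.mean(0)); d=np.diff(P,axis=0); print(np.linalg.norm(d,axis=1),np.arctan2(d[:,1],d[:,0]))
print('block c',(B[0]+B[2])/2)
E
```

```text
[[472.36315117 276.29928408]
 [475.66047123 261.64270053]
 [459.78456951 259.58942973]
 [457.56961389 274.70697771]] [466.34445145 268.05959801]
[15.02290787 16.00812844 15.27894909] [-1.34950859 -3.01297407  1.71627675]
[[490.83554899 292.46935386]
 [490.14089443 243.0230525 ]
 [440.31417575 244.06465476]] [473.76353972 259.85235371]
[49.4511806  49.83760458] [-1.58484407  3.12069121]
block c [465.57486237 268.26700431]
```

Emit:
step_arm(rows=[[[0, 0, 0, -0.14], [0, 0, 0, -0.14], [0, 0, 0, -0.14], [0, 0, 0, -0.14], [0, 0, 0, -0.14]]])

```text
time: 4.05
tcp_pos: [477.9, 188.2, 153.6]
tool_rot: [-3.092, -0.041, 1.041]
wrist_force: [-0.3, -0.6, 0.2]
gripper_width: 85.3
```

Emit:
step_arm(rows=[[[0, 0, 0, -0.14], [0, 0, 0, -0.14], [0, 0, 0, -0.14], [0, 0, 0, -0.14], [0, 0, 0, -0.14]]])

```text
time: 4.55
tcp_pos: [477.9, 188.2, 153.6]
tool_rot: [-3.13, -0.063, 1.742]
wrist_force: [-0.0, -0.5, 0.6]
gripper_width: 85.5
```

```bash
python3 - <<'E'
from h import *
show(); to([466.3,268.1,153])
s,p,R=st(); print(np.round(s['joint_positions'],3))
E
```

```text
t 4.55 tcp [477.9 188.2 153.6] rpy [-3.1297 -0.063   1.7416] F [-0.02 -0.55  0.55] w 85.5
tool shift to [466.3, 268.1, 153] [80.5  2.2  5.6]
[ 0.335  0.288 -0.312  0.972  0.064  1.735]
```

Emit:
step_arm(rows=[[[40, 1.1, 2.8, 0], [40.5, 1.1, 2.8, 0], [0, 0, 0, 0], [0, 0, 0, 0]]])

```text
time: 4.95
tcp_pos: [466.5, 268.9, 152.9]
tool_rot: [-3.129, -0.062, 1.738]
wrist_force: [-0.5, 0.8, -0.4]
gripper_width: 85.3
```

```bash
python3 - <<'E'
from h import *
show(); to([466.3,268.1,153]);p=camera_params('wrist'); im,d=capture('wrist'); cv2.imwrite('pics/w3.png',cv2.resize(im,None,fx=1.5,fy=1.5)); np.savez('w3.npz',im=im,d=d,**p)
print(proj([[466.3,268.1,97]],p)*1.5)
E
```

```text
t 4.95 tcp [466.5 268.9 152.9] rpy [-3.1294 -0.0624  1.7381] F [-0.49  0.8  -0.39] w 85.3
tool shift to [466.3, 268.1, 153] [-0.8 -0.3 -0.1]
[[383.66178287 323.25716886]]
```

View pics/w3.png

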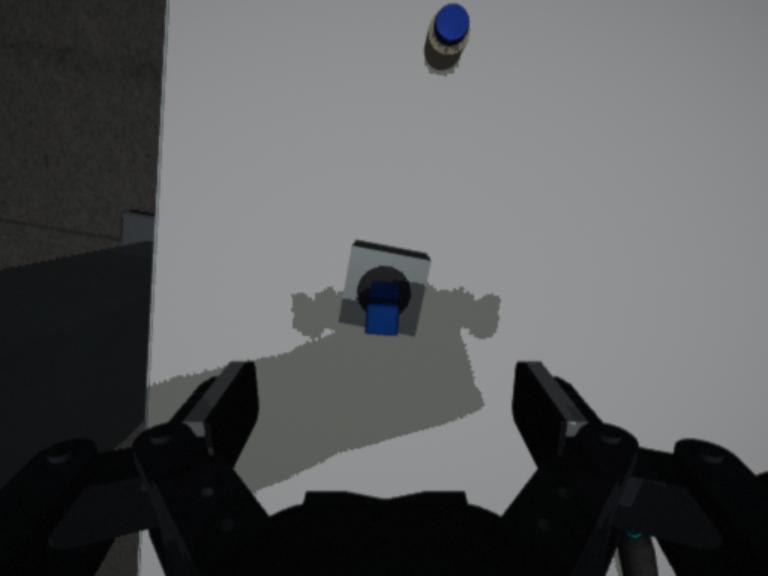

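Emit:
step_arm(rows=[[[-1.65, 0.3, 26.7, 0], [-1.65, 0.3, 26.7, 0], [-1.65, 0.4, 26.7, 0], [-1.65, 0.3, 26.7, 0], [0, 0, 0, 0]]])

```text
time: 5.5
tcp_pos: [463.8, 266.1, 42.9]
tool_rot: [-3.122, -0.06, 1.735]
wrist_force: [-0.6, -0.9, 0.1]
gripper_width: 85.5
```

```bash
python3 - <<'E'
from h import *
show(); to([466.3,268.9,46]);p=camera_params('wrist'); im,d=capture('wrist'); cv2.imwrite('pics/w4.png',cv2.resize(im,None,fx=1.5,fy=1.5)); np.savez('w4.npz',im=im,d=d,**p)
print(proj([[466.3,268.9,97]],p)*1.5)
E
```

```text
t 5.5 tcp [463.8 266.1  42.9] rpy [-3.1224 -0.0603  1.7348] F [-0.57 -0.93  0.13] w 85.5
tool shift to [466.3, 268.9, 46] [ 2.5  2.8 -3. ]
[[388.86151237 448.65743563]]
```

View pics/w4.png

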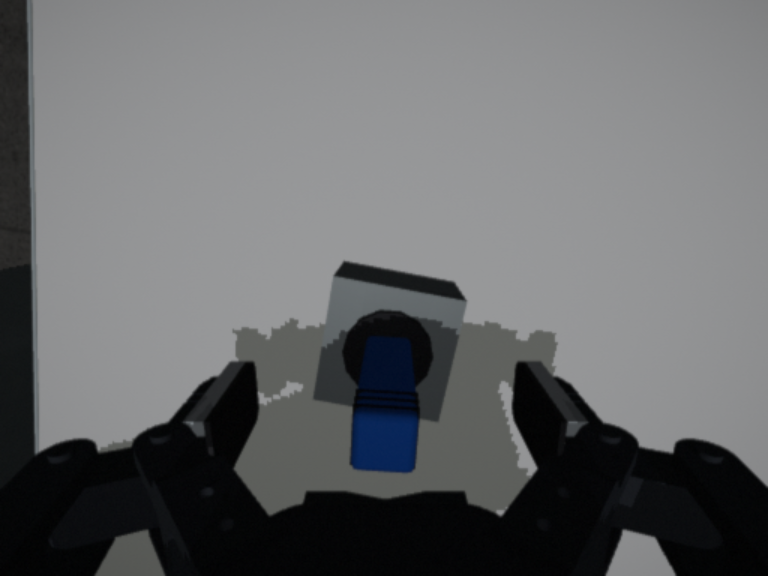

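Emit:
step_arm(rows=[[[0, 0, 0, 0], [0, 0, 0, 0]]])

```text
time: 5.75
tcp_pos: [468.1, 269.5, 47.7]
tool_rot: [-3.133, -0.064, 1.737]
wrist_force: [0.5, -0.1, -0.1]
gripper_width: 85.1
```

```bash
python3 - <<'E'
from h import *
show(); to([466.3,268.9,46]); s,p,R=st(); print(np.round(s['qvel'],4))
E
```

```text
t 5.75 tcp [468.1 269.5  47.7] rpy [-3.1326 -0.0641  1.7368] F [ 0.52 -0.06 -0.15] w 85.1
tool shift to [466.3, 268.9, 46] [-0.4 -1.9  1.7]
[ 0.0063 -0.002  -0.0001 -0.0052  0.0011  0.0014]
```

Emit:
step_arm(rows=[[[0, -1.5, 1.5, 0], [0, 0, 0, 0], [0, 0, 0, 0], [0, 0, 0, 0]]])

```text
time: 6.15
tcp_pos: [465.3, 269.3, 44.8]
tool_rot: [-3.13, -0.063, 1.738]
wrist_force: [0.4, -0.3, 0.4]
gripper_width: 85.2
```

Emit:
step_arm(rows=[[[0, 0, 0, 0], [0, 0, 0, 0], [0, 0, 0, 0], [0, 0, 0, 0], [0, 0, 0, 0]]], jaw=0.0)

```text
time: 6.65
tcp_pos: [465.2, 269.2, 44.7]
tool_rot: [-3.13, -0.063, 1.737]
wrist_force: [-0.9, -0.3, 0.4]
gripper_width: 15.4
```

Emit:
step_arm(rows=[[[0, 0, 0, 0], [0, 0, 0, 0], [0, 0, 0, 0]]])

```text
time: 6.95
tcp_pos: [465.2, 269.2, 44.6]
tool_rot: [-3.13, -0.063, 1.737]
wrist_force: [-0.2, -0.6, 2.0]
gripper_width: 15.3
```

```bash
python3 - <<'E'
from h import *
show(); p=camera_params('wrist'); im,d=capture('wrist'); cv2.imwrite('pics/w5.png',cv2.resize(im,None,fx=1.5,fy=1.5)); np.savez('w5.npz',im=im,d=d,**p)
E
```

```text
t 6.95 tcp [465.2 269.2  44.6] rpy [-3.1297 -0.0633  1.7375] F [-0.2  -0.61  1.98] w 15.3
```

View pics/w5.png

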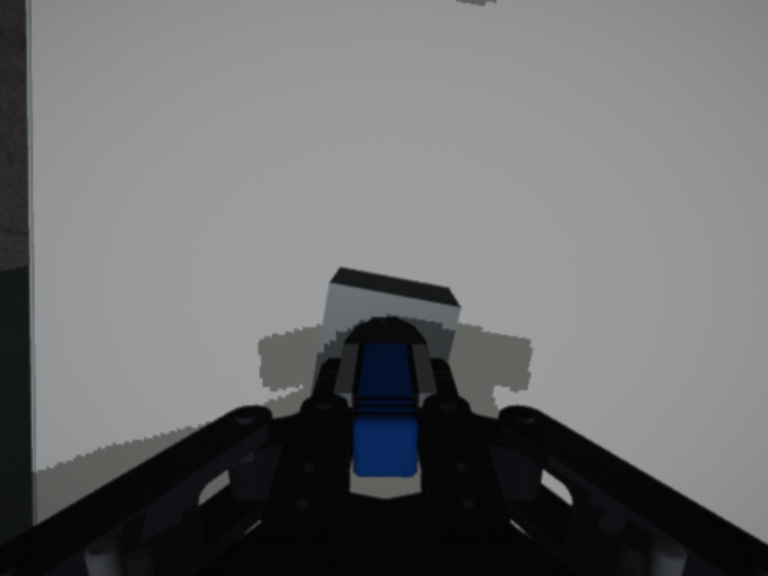

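Emit:
step_arm(rows=[[[0.95, -0.2, -15, 0], [0.95, -0.2, -15, 0], [0.95, -0.2, -15, 0], [0.95, -0.1, -15, 0], [0, 0, 0, 0]]])

```text
time: 7.5
tcp_pos: [466.7, 269.9, 106.5]
tool_rot: [-3.133, -0.064, 1.738]
wrist_force: [0.3, -0.5, -0.3]
gripper_width: 15.1
```

```bash
python3 - <<'E'
from h import *
show(); p=camera_params('wrist'); im,d=capture('wrist'); cv2.imwrite('pics/w6.png',cv2.resize(im,None,fx=1.5,fy=1.5))
z=np.load('w5.npz'); cam={k:z[k] for k in 'KRt'}
print('axis xy w5',back([[386/1.5,447/1.5]],cam,97.))
c=camera_params('scene'); im,d=capture('scene'); np.savez('s6.npz',im=im,d=d,**c); s,P,R=st()
q=proj([P+[0,0,-43]],c)[0]; print(q); x,y=q.astype(int)
cv2.imwrite('pics/s6z.png',cv2.resize(im[y-50:y+30,x-50:x+50],None,fx=7,fy=7,interpolation=cv2.INTER_CUBIC)); print(x,y)
E
```

```text
t 7.5 tcp [466.7 269.9 106.5] rpy [-3.1335 -0.0645  1.7377] F [ 0.26 -0.5  -0.32] w 15.1
axis xy w5 [[466.67173035 270.96085323  97.        ]]
[206.41925054 206.78746058]
206 206
```

View pics/s6z.png

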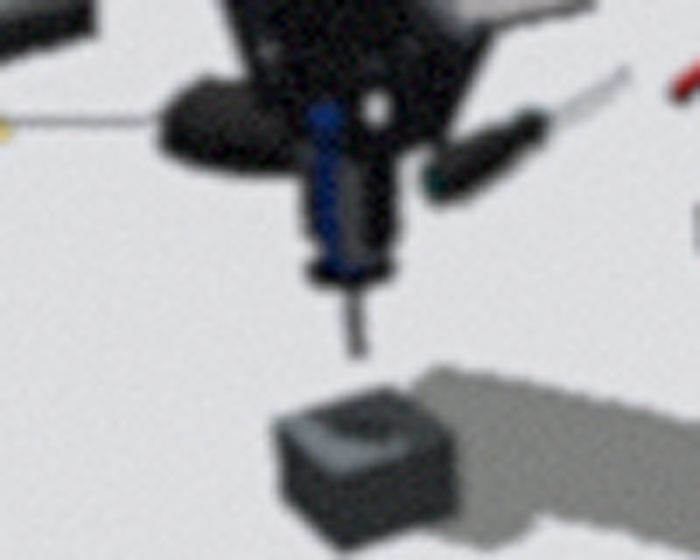

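View pics/w6.png

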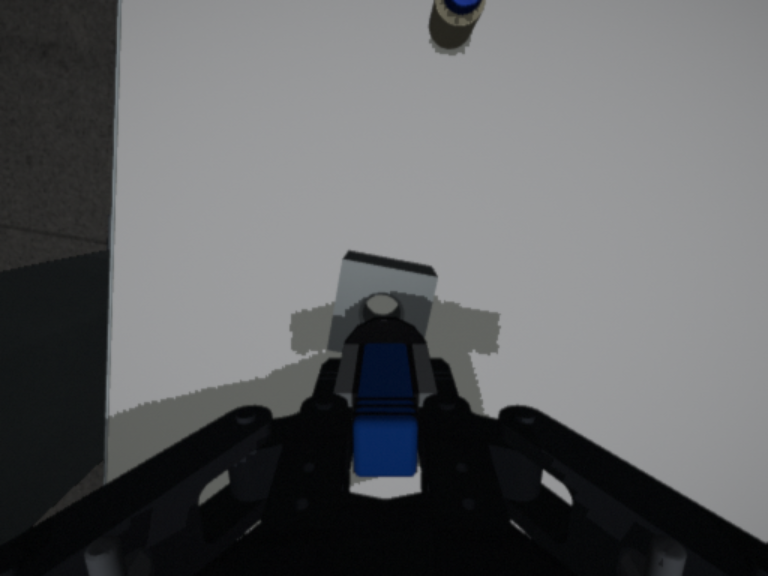

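```bash
python3 - <<'E'
from h import *
show(); to([450,8,105]); s,p,R=st(); print(np.round(R,4).tolist())
E
```

```text
t 7.6 tcp [465.2 269.2 104.5] rpy [-3.1301 -0.0633  1.7375] F [ 0.06 -0.39 -0.11] w 15.1
tool shift to [450, 8, 105] [-254.5  -58.6  -15.9]
[[-0.1656, 0.986, -0.0219], [0.9842, 0.1666, 0.0605], [0.0632, -0.0115, -0.9979]]
```

Emit:
step_arm(rows=[[[-42.4, -9.8, -2.65, 0], [-42.4, -9.8, -2.65, 0], [-42.4, -9.8, -2.65, 0], [-42.4, -9.8, -2.65, 0], [-42.4, -9.8, -2.65, 0]]])

```text
time: 8.1
tcp_pos: [451.1, 49.9, 104.0]
tool_rot: [-3.128, -0.063, 1.738]
wrist_force: [1.4, -0.0, 0.5]
gripper_width: 15.3
```

Emit:
step_arm(rows=[[[-42.4, -9.8, -2.65, 0], [0, 0, 0, 0], [0, 0, 0, 0], [0, 0, 0, 0]]])

```text
time: 8.5
tcp_pos: [449.3, 8.7, 104.6]
tool_rot: [-3.129, -0.064, 1.738]
wrist_force: [0.1, -0.4, -0.9]
gripper_width: 15.3
```

```bash
python3 - <<'E'
from h import *
show(); to([450,8,58]);p=camera_params('wrist'); im,d=capture('wrist'); cv2.imwrite('pics/w7.png',cv2.resize(im,None,fx=1.5,fy=1.5)); np.savez('w7.npz',im=im,d=d,**p)
hsv=cv2.cvtColor(im,cv2.COLOR_BGR2HSV)
c=camera_params('top'); im,d=capture('top'); np.savez('t7.npz',im=im,d=d,**c)
cv2.imwrite('pics/t7z.png',cv2.resize(im[170:260,240:350],None,fx=6,fy=6,interpolation=cv2.INTER_CUBIC))
E
```

```text
t 8.5 tcp [449.3   8.7 104.6] rpy [-3.1287 -0.0639  1.738 ] F [ 0.13 -0.36 -0.85] w 15.3
tool shift to [450, 8, 58] [-3.8  1.2 46.5]
```

View pics/w7.png

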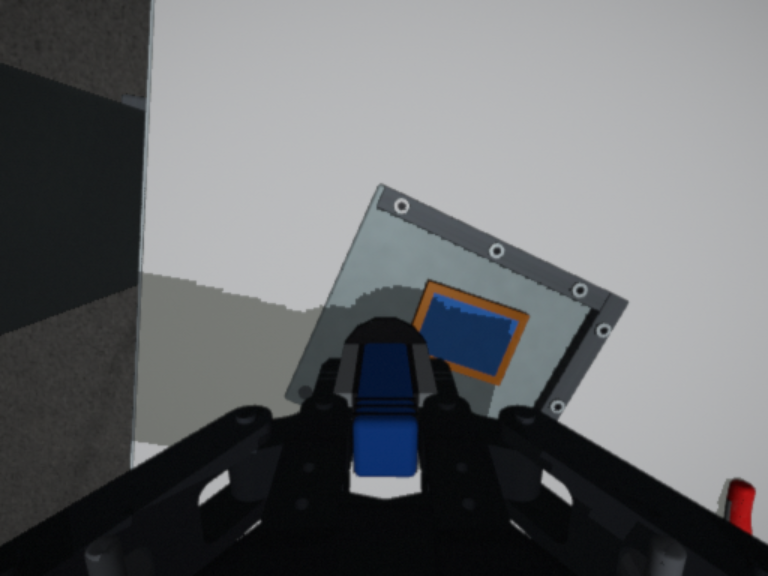

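View pics/t7z.png

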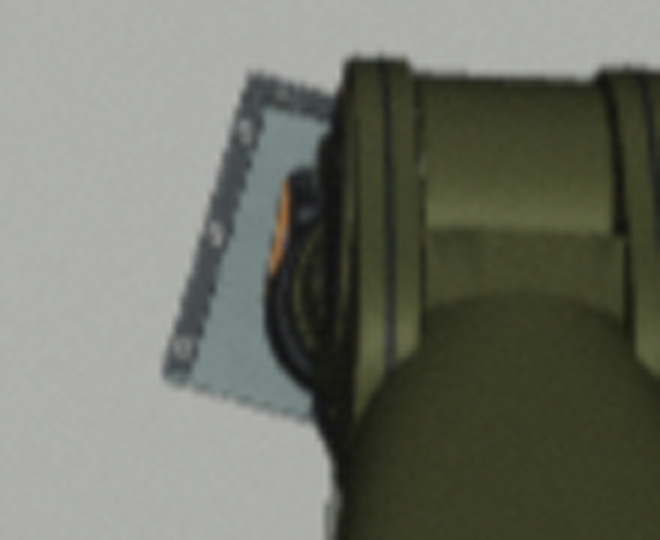

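```bash
cat >> h.py <<'E'
def corners(im,cam,pts,z,win=4):
    g=cv2.cvtColor(im,cv2.COLOR_BGR2GRAY); p=np.float32(pts)/1.5
    q=cv2.cornerSubPix(g,p.reshape(-1,1,2).copy(),(win,win),(-1,-1),(3,50,.01))[:,0]
    return q*1.5, back(q,cam,z)[:,:2]
E
python3 - <<'E'
from h import *
z=np.load('w7.npz'); im=z['im']; cam={k:z[k] for k in 'KRt'}
for pts,h in (([(430,280),(528,314),(500,384)],20.),([(628,301),(381,184)],23.)):
    q,W=corners(im,cam,pts,h); print(q,W, np.arctan2(*(W[0]-W[1])[::-1]), np.linalg.norm(W[0]-W[1]))
E
```

```text
[[427.2932  278.17688]
 [529.3901  314.463  ]
 [494.67908 385.9456 ]] [[469.18528492  28.43135166]
 [528.4293963   18.02990555]
 [519.12305703 -26.77003973]] 2.9677946746758153 60.15026861434581
[[628.27405 300.8189 ]
 [380.01315 182.18521]] [[577.71288982  35.25409111]
 [435.56448003  73.93382017]] -0.2656756212625453 147.31697745517107
```

Emit:
step_arm(rows=[[[0, 0.5, 15, 0], [0, 0.5, 15, 0], [0.2, 0.5, 10, 0], [0, 0.3, 5, 0], [0, 0, 1.7, 0]]])

```text
time: 9.1
tcp_pos: [450.1, 11.9, 58.1]
tool_rot: [-3.129, -0.063, 1.739]
wrist_force: [0.5, -0.3, 0.1]
gripper_width: 15.1
```

Emit:
step_arm(rows=[[[0, 0, 0, 0], [0, 0, 0, 0], [0, 0, 0, 0]]])

```text
time: 9.4
tcp_pos: [450.8, 11.3, 59.1]
tool_rot: [-3.131, -0.063, 1.737]
wrist_force: [0.2, -0.3, 0.1]
gripper_width: 15.5
```

```bash
python3 - <<'E'
from h import *
show(); s,p,R=st(); print('unit push x in tool',np.round(R.T@[.965,-.263,0],4),'unit y',np.round(R.T@[.263,.965,0],4)); p=camera_params('wrist'); im,d=capture('wrist'); cv2.imwrite('pics/w8.png',cv2.resize(im,None,fx=1.5,fy=1.5)); np.savez('w8.npz',im=im,d=d,**p)
c=camera_params('scene'); im,d=capture('scene'); np.savez('s8.npz',im=im,d=d,**c); s,P,R=st()
x,y=proj([P+[0,0,-43]],c)[0].astype(int);print(x,y)
cv2.imwrite('pics/s8z.png',cv2.resize(im[y-50:y+30,x-50:x+50],None,fx=7,fy=7,interpolation=cv2.INTER_CUBIC))
E
```

```text
t 9.4 tcp [450.8  11.3  59.1] rpy [-3.1307 -0.0631  1.7374] F [ 0.2  -0.27  0.13] w 15.5
unit push x in tool [-0.4185  0.9077 -0.0363] unit y [0.9062 0.42   0.0527]
287 198
```

View pics/w8.png

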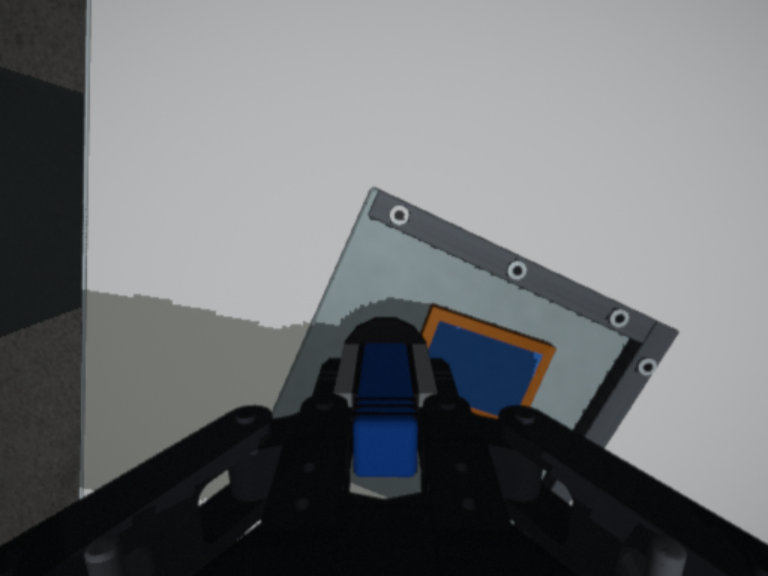

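View pics/s8z.png

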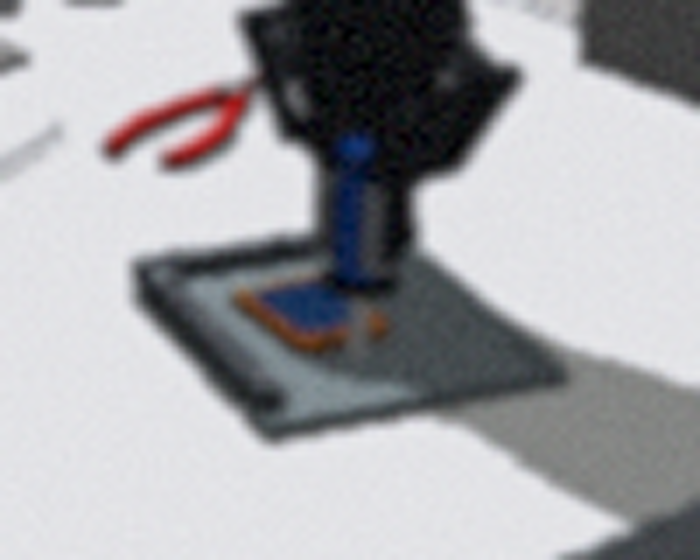

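Emit:
step_arm(rows=[[[-1.0, 2.3, 0.6, 0], [-1.0, 2.3, -0.1, 0], [-1.0, 2.3, -0.1, 0], [-1.0, 2.3, -0.1, 0], [-1.0, 2.3, -0.1, 0]]])

```text
time: 10.0
tcp_pos: [462.8, 8.3, 57.9]
tool_rot: [-3.13, -0.063, 1.737]
wrist_force: [0.0, -0.1, -0.4]
gripper_width: 15.4
```

Emit:
step_arm(rows=[[[-1.0, 2.3, -0.1, 0], [-1.0, 2.3, -0.1, 0], [-1.0, 2.3, -0.1, 0], [0, 0, 0, 0]]])

```text
time: 10.4
tcp_pos: [470.4, 6.5, 58.0]
tool_rot: [-3.13, -0.063, 1.737]
wrist_force: [0.3, -0.7, -1.2]
gripper_width: 15.0
```

```bash
python3 - <<'E'
from h import *
show(); p=camera_params('wrist'); im,d=capture('wrist'); cv2.imwrite('pics/w9.png',cv2.resize(im,None,fx=1.5,fy=1.5)); np.savez('w9.npz',im=im,d=d,**p)
E
```

```text
t 10.4 tcp [470.4   6.5  58. ] rpy [-3.1302 -0.0631  1.7374] F [ 0.31 -0.75 -1.24] w 15.0
```

View pics/w9.png

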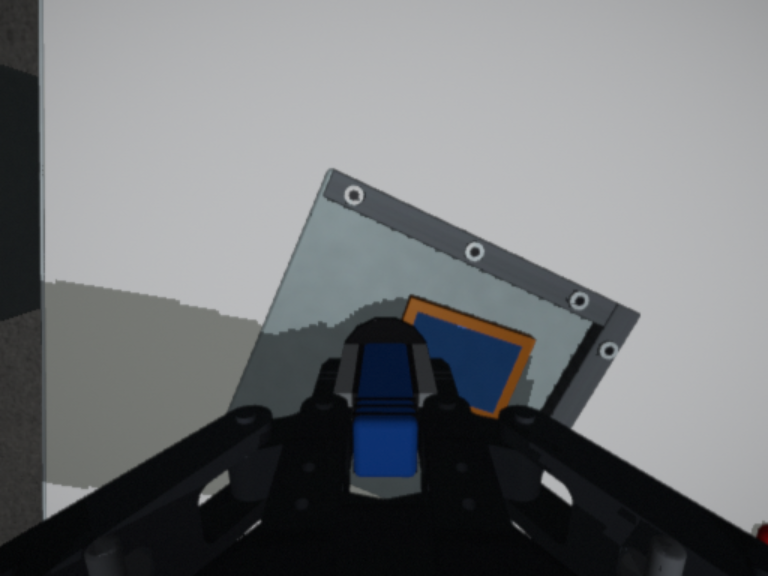

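```bash
cat >> h.py <<'E'
def rel(npz,glass,fence,win=4):
    z=np.load(npz); im=z['im']; cam={k:z[k] for k in 'KRt'}
    q,G=corners(im,cam,glass,20.,win); q2,F=corners(im,cam,fence,23.,win)
    print('refined',q.round(1).tolist(),q2.round(1).tolist())
    yaw=np.arctan2(*(F[0]-F[1])[::-1]); x=np.array([np.cos(yaw),np.sin(yaw)]); y=np.array([-x[1],x[0]])
    c=F[0]-12*x-12*y; r=G-c
    print('yaw',round(yaw,4),'fence len',np.linalg.norm(F[0]-F[1]).round(1),'inner corner',c.round(1)); print('glass world',G.round(1).tolist(),'in plate rel corner',np.c_[r@x,r@y].round(2).tolist())
E
python3 - <<'E'
from h import *
rel('w8.npz',[(432,306),(555,346)],[(678,332),(374,187)])
rel('w9.npz',[(410,296),(536,336)],[(640,314),(331,168)])
E
```

```text
refined [[433.1000061035156, 302.5], [555.7999877929688, 347.6000061035156]] [[678.7000122070312, 330.8999938964844], [372.8999938964844, 185.5]]
yaw -0.2655 fence len 147.2 inner corner [563.1  26.9]
glass world [[470.0, 28.9], [528.4, 17.7]] in plate rel corner [[-90.35, -22.47], [-31.08, -17.96]]
refined [[409.79998779296875, 294.20001220703125], [535.5, 339.1000061035156]] [[640.2000122070312, 313.70001220703125], [331.20001220703125, 166.89999389648438]]
yaw -0.2652 fence len 145.3 inner corner [563.1  26.9]
glass world [[478.6, 26.2], [537.5, 15.5]] in plate rel corner [[-81.3, -22.78], [-21.68, -17.66]]
```

Emit:
step_arm(rows=[[[-1.0, 2.3, -0.1, 0], [-1.0, 2.3, -0.1, 0], [-1.0, 2.3, -0.1, 0], [-1.0, 2.3, -0.1, 0], [-1.0, 2.3, -0.1, 0]]])

```text
time: 10.95
tcp_pos: [482.3, 3.4, 58.0]
tool_rot: [-3.13, -0.063, 1.737]
wrist_force: [-0.2, 0.2, -1.1]
gripper_width: 15.5
```

Emit:
step_arm(rows=[[[0, 0, 0, 0], [0, 0, 0, 0]]])

```text
time: 11.15
tcp_pos: [482.1, 3.5, 58.0]
tool_rot: [-3.13, -0.063, 1.737]
wrist_force: [0.1, 0.3, 0.1]
gripper_width: 15.3
```

```bash
python3 - <<'E'
from h import *
show(); p=camera_params('wrist'); im,d=capture('wrist'); cv2.imwrite('pics/w10.png',cv2.resize(im,None,fx=1.5,fy=1.5)); np.savez('w10.npz',im=im,d=d,**p)
E
```

```text
t 11.15 tcp [482.1   3.5  58. ] rpy [-3.1297 -0.0632  1.7374] F [0.15 0.29 0.1 ] w 15.3
```

View pics/w10.png

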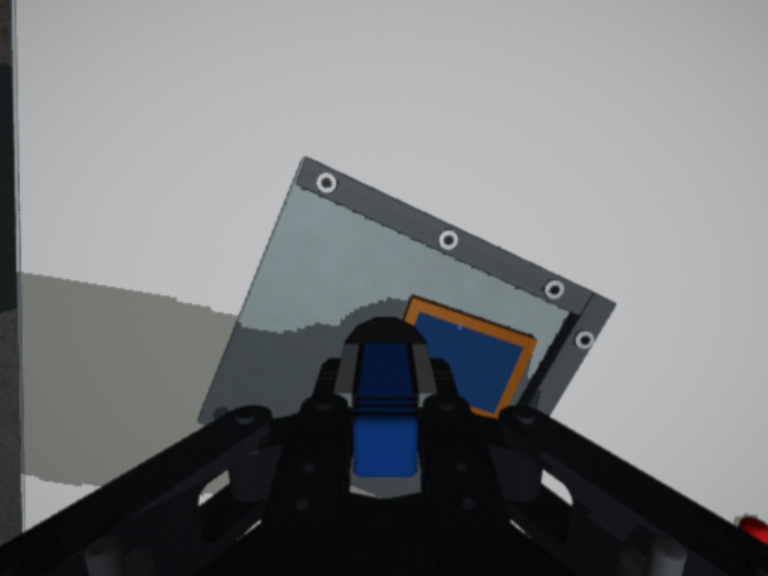

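```bash
python3 - <<'E'
from h import *
rel('w10.npz',[(411,296),(536,338)],[(616,303),(305,157)])
E
```

```text
refined [[411.70001220703125, 293.70001220703125], [535.9000244140625, 338.1000061035156]] [[616.0, 303.0], [304.20001220703125, 155.1999969482422]]
yaw -0.2646 fence len 145.1 inner corner [563.2  26.8]
glass world [[491.1, 23.6], [549.3, 13.0]] in plate rel corner [[-68.75, -21.88], [-9.87, -16.87]]
```

Emit:
step_arm(rows=[[[-0.5, 1.1, 0, 0], [-0.5, 1.1, 0, 0], [-0.5, 1.1, -0.1, 0], [-0.4, 0.9, 0, 0]]])

```text
time: 11.6
tcp_pos: [486.6, 2.3, 57.9]
tool_rot: [-3.13, -0.063, 1.737]
wrist_force: [-0.1, 0.9, -0.2]
gripper_width: 15.6
```

Emit:
step_arm(rows=[[[-0.2, 0.45, 0, 0], [-0.2, 0.45, 0, 0]]])

```text
time: 11.8
tcp_pos: [487.5, 2.1, 57.9]
tool_rot: [-3.13, -0.063, 1.737]
wrist_force: [0.2, 0.2, -0.8]
gripper_width: 14.9
```

Emit:
step_arm(rows=[[[-0.2, 0.45, 0, 0], [-0.2, 0.45, 0, 0]]])

```text
time: 12.0
tcp_pos: [488.3, 1.8, 57.9]
tool_rot: [-3.13, -0.063, 1.737]
wrist_force: [-0.2, -0.3, -0.6]
gripper_width: 15.5
```

```bash
python3 - <<'E'
from h import *
show(); p=camera_params('wrist'); im,d=capture('wrist'); cv2.imwrite('pics/w11.png',cv2.resize(im,None,fx=1.5,fy=1.5)); np.savez('w11.npz',im=im,d=d,**p)
rel('w11.npz',[(411,296),(536,338)],[(606,297),(293,151)])
E
```

```text
t 12.0 tcp [488.3   1.8  57.9] rpy [-3.1295 -0.0633  1.7375] F [-0.21 -0.26 -0.59] w 15.5
refined [[409.70001220703125, 292.20001220703125], [537.5999755859375, 339.79998779296875]] [[603.2999877929688, 297.0], [288.70001220703125, 149.5]]
yaw -0.2606 fence len 145.1 inner corner [563.2  26.7]
glass world [[496.3, 22.5], [556.3, 10.8]] in plate rel corner [[-63.64, -21.31], [-2.62, -17.14]]
```

View pics/w11.png

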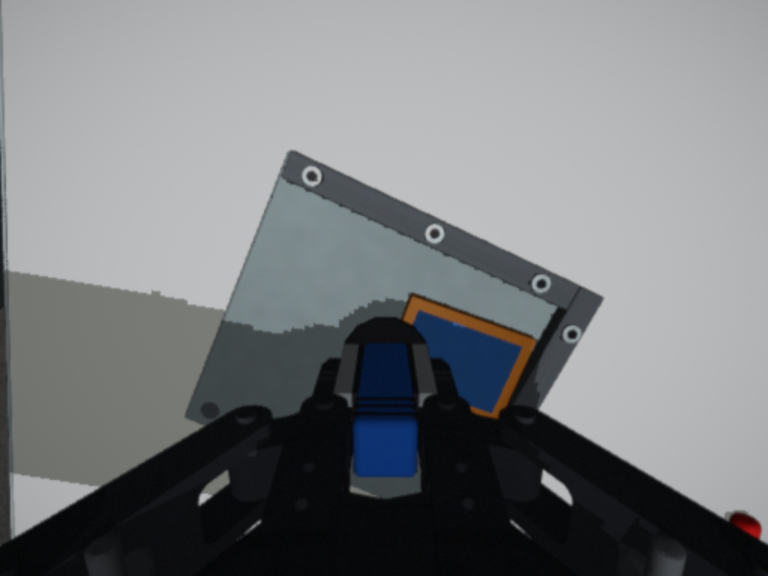

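Emit:
step_arm(rows=[[[-0.2, 0.45, 0, 0], [-0.2, 0.45, 0, 0]]])

```text
time: 12.25
tcp_pos: [489.3, 1.6, 57.8]
tool_rot: [-3.13, -0.063, 1.737]
wrist_force: [-0.8, 0.4, -0.4]
gripper_width: 15.6
```

Emit:
step_arm(rows=[[[-0.2, 0.45, 0, 0], [0, 0, 0, 0]]])

```text
time: 12.45
tcp_pos: [489.9, 1.5, 57.9]
tool_rot: [-3.13, -0.063, 1.737]
wrist_force: [-1.0, 0.4, 0.1]
gripper_width: 15.3
```

Emit:
step_arm(rows=[[[-0.2, 0.45, 0, 0], [0, 0, 0, 0]]])

```text
time: 12.65
tcp_pos: [490.0, 1.4, 57.7]
tool_rot: [-3.129, -0.063, 1.737]
wrist_force: [-1.5, 0.8, -0.3]
gripper_width: 15.5
```

Emit:
step_arm(rows=[[[-0.2, 0.45, 0, 0], [0, 0, 0, 0]]])

```text
time: 12.85
tcp_pos: [490.1, 1.3, 57.6]
tool_rot: [-3.129, -0.064, 1.737]
wrist_force: [-1.8, -0.3, -0.1]
gripper_width: 15.1
```

Emit:
step_arm(rows=[[[-0.2, 0.45, -0.1, 0], [0, 0, 0, 0]]])

```text
time: 13.05
tcp_pos: [490.3, 1.2, 57.6]
tool_rot: [-3.128, -0.064, 1.737]
wrist_force: [-3.8, 0.8, -0.3]
gripper_width: 15.4
```

Emit:
step_arm(rows=[[[-0.2, 0.45, -0.1, 0], [0, 0, 0, 0]]])

```text
time: 13.25
tcp_pos: [490.5, 1.2, 57.6]
tool_rot: [-3.127, -0.064, 1.737]
wrist_force: [-4.8, 1.8, 0.3]
gripper_width: 14.9
```

```bash
python3 - <<'E'
from h import *
show(); p=camera_params('wrist'); im,d=capture('wrist'); cv2.imwrite('pics/w12.png',cv2.resize(im,None,fx=1.5,fy=1.5)); np.savez('w12.npz',im=im,d=d,**p)
rel('w12.npz',[(411,296),(536,338)],[(603,297),(289,150)])
show()
E
```

```text
t 13.25 tcp [490.5   1.2  57.6] rpy [-3.1274 -0.0641  1.7373] F [-4.82  1.78  0.32] w 14.9
refined [[411.5, 298.0], [531.7999877929688, 339.70001220703125]] [[599.7999877929688, 295.20001220703125], [285.20001220703125, 146.6999969482422]]
yaw -0.263 fence len 144.8 inner corner [563.4  26.7]
glass world [[499.5, 19.5], [555.7, 9.9]] in plate rel corner [[-59.78, -23.54], [-3.09, -18.23]]
t 13.3 tcp [490.5   1.2  57.6] rpy [-3.1275 -0.0641  1.7374] F [-4.87  1.95 -0.25] w 15.5
```

View pics/w12.png

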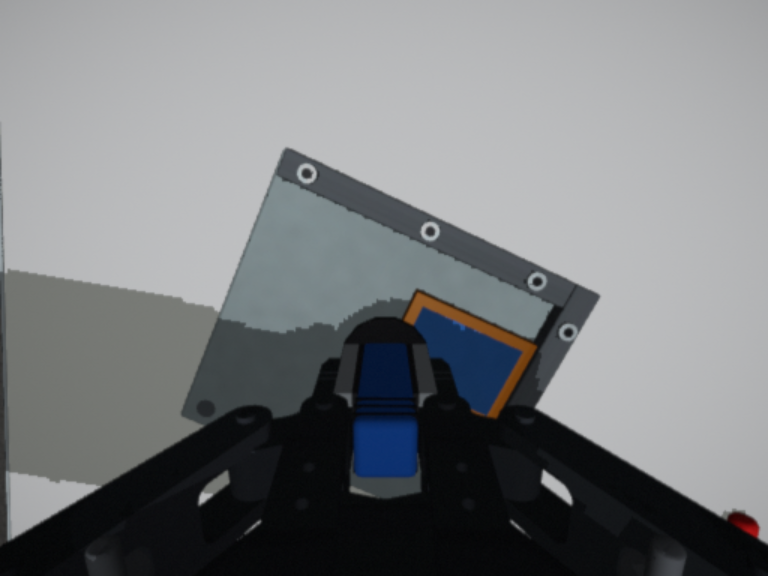

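```bash
python3 - <<'E'
from h import *
rel('w12.npz',[(417,290),(538,346)],[(600,295),(285,148)],3)
E
```

```text
refined [[416.0, 288.1000061035156], [537.9000244140625, 347.79998779296875]] [[599.7000122070312, 295.1000061035156], [285.5, 146.6999969482422]]
yaw -0.2633 fence len 144.6 inner corner [563.3  26.7]
glass world [[500.7, 24.2], [559.2, 6.7]] in plate rel corner [[-59.81, -18.74], [1.28, -20.4]]
```

Emit:
step_arm(rows=[[[0, 0, 0, 0], [0, 0, 0, 0], [0, 0, 0, 0], [0, 0, 0, 0], [0, 0, 0, 0]]])

```text
time: 13.8
tcp_pos: [490.5, 1.2, 57.6]
tool_rot: [-3.128, -0.064, 1.737]
wrist_force: [-5.3, 1.8, -0.4]
gripper_width: 15.2
```

Emit:
step_arm(rows=[[[0, 0, 0, 0], [0, 0, 0, 0], [0, 0, 0, 0], [0, 0, 0, 0], [0, 0, 0, 0]]])

```text
time: 14.3
tcp_pos: [490.5, 1.2, 57.6]
tool_rot: [-3.128, -0.064, 1.737]
wrist_force: [-4.9, 2.4, 0.4]
gripper_width: 14.9
```

Emit:
step_arm(rows=[[[0.8, -1.8, 0.1, 0], [2.1, -4.5, 0.2, 0], [2.1, -4.5, 0.2, 0], [0, 0, 0, 0], [0, 0, 0, 0]]])

```text
time: 14.8
tcp_pos: [481.1, 4.0, 58.3]
tool_rot: [-3.132, -0.063, 1.738]
wrist_force: [0.4, 0.4, -0.9]
gripper_width: 15.1
```

Emit:
step_arm(rows=[[[-9, -4.2, -0.5, 0], [-11, -5, -0.6, 0], [-11, -5, -0.6, 0], [-4, -1.8, -0.2, 0], [0, 0, 0, 0]]])

```text
time: 15.3
tcp_pos: [470.0, -34.1, 57.7]
tool_rot: [-3.13, -0.063, 1.735]
wrist_force: [0.3, -0.1, -1.4]
gripper_width: 15.2
```

```bash
cat >> h.py <<'E'
X=np.array([.9651,-.2619,0]);Y=np.array([.2619,.9651,0]);C=np.array([563.2,26.75,0])
def pl():
    s,p,R=st(); print('tcp in plate rel corner',np.round([(p-C)@X,(p-C)@Y,p[2]],2)); F=np.array(s['wrist_force']); print('F',np.round([F@X,F@Y,F[2]],2)); return p,R
def goto(x,y,z):
    p,R=pl(); print('tool shift to plate',x,y,z,np.round(R.T@(C+x*X+y*Y+[0,0,z]-p),2))
E
python3 - <<'E'
from h import *
show(); goto(-76,-80,57.8); goto(-32,-80,57.8)
p=camera_params('wrist'); im,d=capture('wrist'); cv2.imwrite('pics/w13.png',cv2.resize(im,None,fx=1.5,fy=1.5)); np.savez('w13.npz',im=im,d=d,**p)
E
```

```text
t 15.3 tcp [470.  -34.1  57.7] rpy [-3.1295 -0.0633  1.7355] F [ 0.34 -0.1  -1.41] w 15.2
tcp in plate rel corner [-73.99 -83.18  57.74]
F [ 0.36 -0.   -1.41]
tool shift to plate -76 -80 57.8 [ 3.72 -0.51  0.18]
tcp in plate rel corner [-73.99 -83.18  57.74]
F [ 0.36 -0.   -1.41]
tool shift to plate -32 -80 57.8 [-14.57  39.48  -1.46]
```

View pics/w13.png

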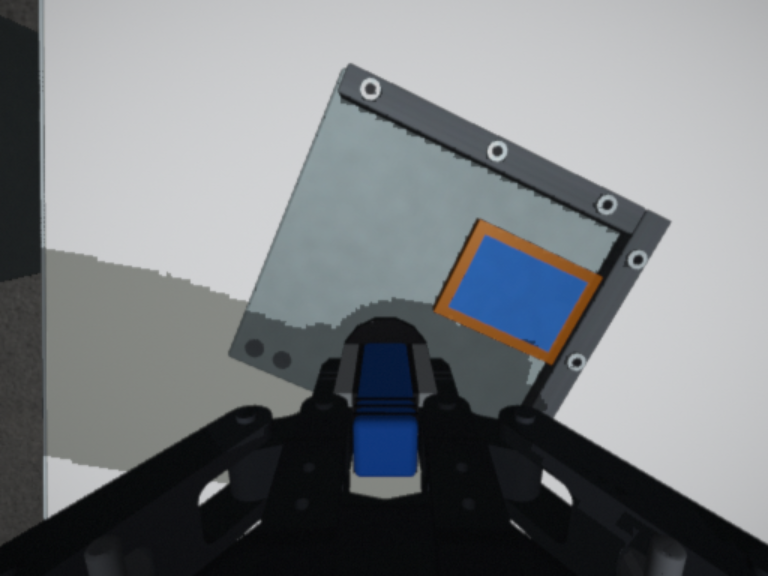

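Emit:
step_arm(rows=[[[-4, 11, -0.4, 0], [-4, 11, -0.4, 0], [-4, 11, -0.4, 0], [-2.6, 6.5, -0.3, 0], [0, 0, 0, 0]]])

```text
time: 15.85
tcp_pos: [513.7, -41.1, 57.9]
tool_rot: [-3.131, -0.063, 1.738]
wrist_force: [0.3, -0.5, -0.3]
gripper_width: 15.5
```

```bash
python3 - <<'E'
from h import *
rel('w13.npz',[(480,219),(602,277),(552,364),(434,311)],[(671,221),(348,64)],3)
goto(-32,-80,57.8)
p=camera_params('wrist'); im,d=capture('wrist'); cv2.imwrite('pics/w14.png',cv2.resize(im,None,fx=1.5,fy=1.5)); np.savez('w14.npz',im=im,d=d,**p)
c=camera_params('scene'); im,d=capture('scene'); np.savez('s14.npz',im=im,d=d,**c); s,P,R=st()
x,y=proj([P+[0,0,-43]],c)[0].astype(int);print(x,y)
cv2.imwrite('pics/s14z.png',cv2.resize(im[y-50:y+30,x-50:x+50],None,fx=7,fy=7,interpolation=cv2.INTER_CUBIC))
E
```

```text
refined [[477.70001220703125, 216.89999389648438], [603.2000122070312, 280.0], [554.5, 363.20001220703125], [434.0, 311.0]] [[670.7999877929688, 221.0], [349.20001220703125, 62.099998474121094]]
yaw -0.2639 fence len 144.2 inner corner [563.2  26.3]
glass world [[500.3, 23.2], [559.1, 5.9], [548.1, -34.8], [490.0, -20.0]] in plate rel corner [[-59.98, -19.46], [1.36, -20.8], [1.31, -62.93], [-58.58, -63.82]]
tcp in plate rel corner [-29.98 -78.49  57.87]
F [ 0.37 -0.39 -0.34]
tool shift to plate -32 -80 57.8 [-0.53 -2.47  0.07]
287 187
```

View pics/s14z.png

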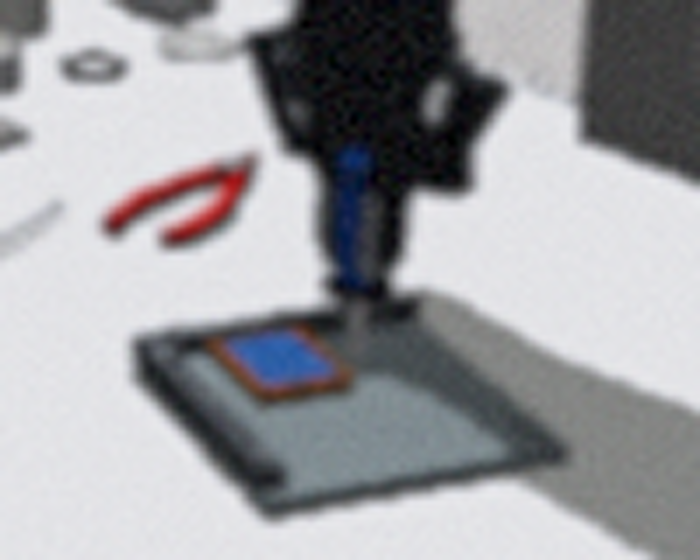

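Emit:
step_arm(rows=[[[2.8, -0.2, 0.2, 0], [2.2, 1.2, 0.1, 0], [2.2, 1.2, 0.1, 0], [2.2, 1.2, 0.1, 0], [2.2, 1.2, 0.1, 0]]])

```text
time: 16.45
tcp_pos: [514.4, -28.6, 58.1]
tool_rot: [-3.13, -0.063, 1.738]
wrist_force: [0.3, -0.3, -0.5]
gripper_width: 15.2
```

Emit:
step_arm(rows=[[[2.2, 1.2, 0.1, 0], [2.2, 1.2, 0.1, 0], [2.2, 1.2, 0.1, 0], [0, 0, 0, 0]]])

```text
time: 16.85
tcp_pos: [516.9, -21.3, 58.0]
tool_rot: [-3.13, -0.063, 1.738]
wrist_force: [0.5, -0.3, -0.1]
gripper_width: 15.4
```

```bash
python3 - <<'E'
from h import *
pl()
p=camera_params('wrist'); im,d=capture('wrist'); cv2.imwrite('pics/w15.png',cv2.resize(im,None,fx=1.5,fy=1.5)); np.savez('w15.npz',im=im,d=d,**p)
E
```

```text
tcp in plate rel corner [-32.05 -58.5   58.04]
F [ 0.59 -0.19 -0.09]
```

View pics/w15.png

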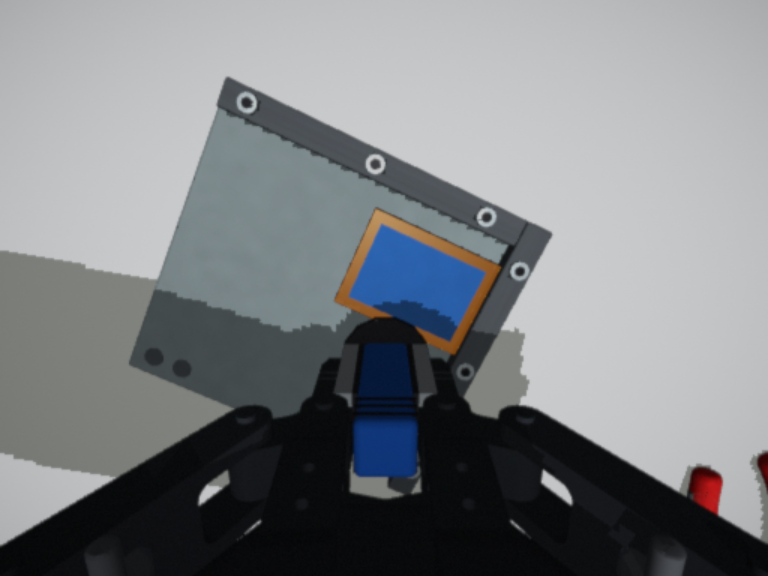

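```bash
python3 - <<'E'
from h import *
rel('w15.npz',[(376,208),(501,268),(454,355),(335,301)],[(552,233),(227,78)],3)
E
```

```text
refined [[375.6000061035156, 207.6999969482422], [501.5, 268.5], [453.70001220703125, 353.29998779296875], [332.6000061035156, 299.79998779296875]] [[551.9000244140625, 233.1999969482422], [226.3000030517578, 75.80000305175781]]
yaw -0.2649 fence len 144.2 inner corner [563.5  26.4]
glass world [[504.3, 32.6], [561.9, 16.4], [549.5, -25.0], [492.2, -9.8]] in plate rel corner [[-58.76, -9.52], [1.06, -10.08], [-0.02, -53.27], [-59.33, -53.61]]
```

Emit:
step_arm(rows=[[[1.4, 1.7, 0.1, 0], [1.4, 1.7, 0.1, 0], [1.4, 1.7, 0, 0], [0.7, 0.6, 0, 0], [0, 0, 0, 0]]])

```text
time: 17.4
tcp_pos: [521.7, -15.7, 58.1]
tool_rot: [-3.13, -0.063, 1.738]
wrist_force: [0.1, 0.3, -0.5]
gripper_width: 15.4
```

```bash
python3 - <<'E'
from h import *
pl()
p=camera_params('wrist'); im,d=capture('wrist'); cv2.imwrite('pics/w16.png',cv2.resize(im,None,fx=1.5,fy=1.5)); np.savez('w16.npz',im=im,d=d,**p)
E
```

```text
tcp in plate rel corner [-28.93 -51.85  58.07]
F [ 0.06  0.31 -0.51]
```

View pics/w16.png

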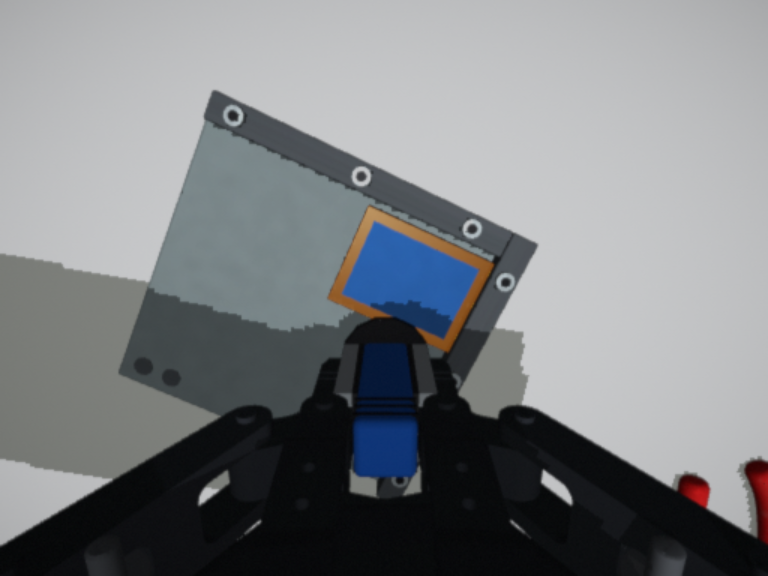

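```bash
python3 - <<'E'
from h import *
rel('w16.npz',[(369,206),(494,263),(447,352),(328,299)],[(537,243),(213,91)],3)
E
```

```text
refined [[371.5, 205.5], [494.0, 263.0], [446.70001220703125, 350.8999938964844], [326.0, 297.8999938964844]] [[537.4000244140625, 243.8000030517578], [212.5, 89.30000305175781]]
yaw -0.262 fence len 144.2 inner corner [563.5  26.6]
glass world [[507.3, 38.8], [563.0, 23.7], [551.0, -18.9], [494.0, -3.9]] in plate rel corner [[-57.49, -2.76], [0.24, -2.88], [-0.33, -47.17], [-59.25, -47.41]]
```

Emit:
step_arm(rows=[[[0.45, 0.25, 0, 0], [0.45, 0.25, 0, 0], [0.45, 0.25, 0, 0]]])

```text
time: 17.75
tcp_pos: [522.0, -14.4, 58.1]
tool_rot: [-3.13, -0.063, 1.737]
wrist_force: [0.0, 0.2, -1.3]
gripper_width: 15.1
```

Emit:
step_arm(rows=[[[0.45, 0.25, 0, 0], [0.45, 0.25, 0, 0]]])

```text
time: 17.95
tcp_pos: [522.4, -13.4, 58.2]
tool_rot: [-3.13, -0.063, 1.737]
wrist_force: [0.2, -1.2, -0.6]
gripper_width: 15.4
```

Emit:
step_arm(rows=[[[0.45, 0.25, 0, 0], [0, 0, 0, 0]]])

```text
time: 18.15
tcp_pos: [522.6, -12.9, 58.2]
tool_rot: [-3.13, -0.063, 1.738]
wrist_force: [0.2, -0.4, -0.8]
gripper_width: 15.3
```

Emit:
step_arm(rows=[[[0.45, 0.25, 0, 0], [0, 0, 0, 0]]])

```text
time: 18.35
tcp_pos: [522.7, -12.5, 58.2]
tool_rot: [-3.13, -0.063, 1.737]
wrist_force: [-0.5, -0.7, -0.7]
gripper_width: 15.2
```

Emit:
step_arm(rows=[[[0.45, 0.2, 0, 0], [0, 0, 0, 0]]])

```text
time: 18.55
tcp_pos: [522.8, -12.3, 58.2]
tool_rot: [-3.129, -0.063, 1.737]
wrist_force: [-0.3, -1.5, -0.1]
gripper_width: 15.5
```

Emit:
step_arm(rows=[[[0.45, 0.2, 0, 0], [0, 0, 0, 0]]])

```text
time: 18.75
tcp_pos: [522.8, -12.0, 58.3]
tool_rot: [-3.129, -0.062, 1.737]
wrist_force: [-0.1, -3.0, -1.0]
gripper_width: 15.4
```

Emit:
step_arm(rows=[[[0.45, 0.2, 0, 0], [0, 0, 0, 0]]])

```text
time: 18.95
tcp_pos: [522.9, -11.8, 58.3]
tool_rot: [-3.129, -0.062, 1.737]
wrist_force: [-1.5, -4.5, -0.2]
gripper_width: 15.3
```

Emit:
step_arm(rows=[[[0, 0, 0, 0], [0, 0, 0, 0], [0, 0, 0, 0], [0, 0, 0, 0], [0, 0, 0, 0]]])

```text
time: 19.45
tcp_pos: [522.9, -11.7, 58.2]
tool_rot: [-3.129, -0.062, 1.737]
wrist_force: [-1.6, -5.5, -0.1]
gripper_width: 14.9
```

Emit:
step_arm(rows=[[[0, 0, 0, 0], [0, 0, 0, 0], [0, 0, 0, 0], [0, 0, 0, 0], [0, 0, 0, 0]]])

```text
time: 19.95
tcp_pos: [522.9, -11.7, 58.2]
tool_rot: [-3.129, -0.062, 1.737]
wrist_force: [-0.8, -3.7, -0.2]
gripper_width: 15.4
```

```bash
python3 - <<'E'
from h import *
pl()
p=camera_params('wrist'); im,d=capture('wrist'); cv2.imwrite('pics/w17.png',cv2.resize(im[100:260,180:400],None,fx=3.6,fy=3.6,interpolation=cv2.INTER_CUBIC)); np.savez('w17.npz',im=im,d=d,**p)
pl()
E
```

```text
tcp in plate rel corner [-28.81 -47.71  58.24]
F [ 0.16 -3.83 -0.17]
tcp in plate rel corner [-28.81 -47.7   58.27]
F [ 0.2  -5.34 -0.32]
```

View pics/w17.png

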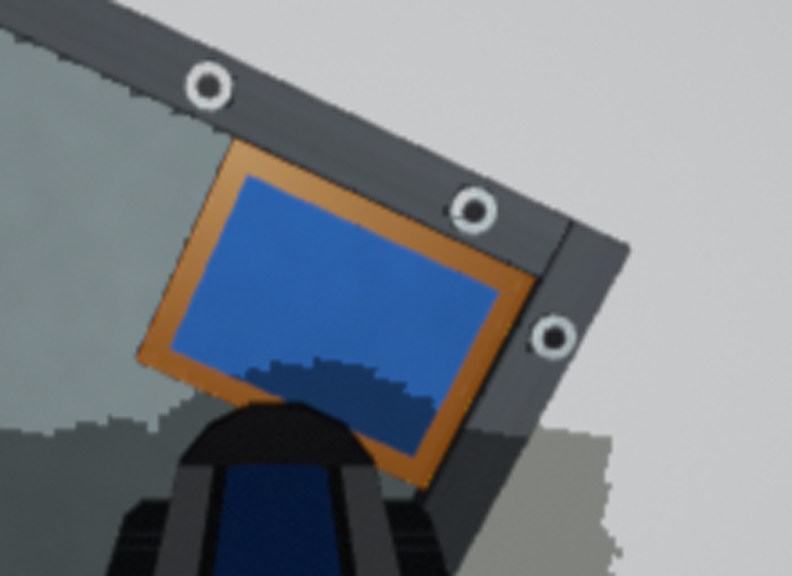

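```bash
python3 - <<'E'
from h import *
f=lambda x,y:((x/3.6+180)*1.5,(y/3.6+100)*1.5)
rel('w17.npz',[f(234,138),f(540,279),f(428,489),f(136,358)],[f(631,247),(208,100)],3)
z=np.load('w17.npz');cam={k:z[k] for k in 'KRt'}
im=z['im'];cv2.imwrite('pics/w17f.png',cv2.resize(im,None,fx=1.5,fy=1.5))
# same for raw eye points, fixed C
for n,pts in (('w17.npz',[f(234,138),f(540,279),f(428,489),f(136,358)]),('w13.npz',[(480,219),(602,277),(552,364),(434,311)])):
    z=np.load(n);cam={k:z[k] for k in 'KRt'}
    G=back(np.array(pts)/1.5,cam,20.)-C; print(n,np.c_[G@X,G@Y].round(2).tolist())
E
```

```text
refined [[367.5, 207.60000610351562], [495.3999938964844, 264.3999938964844], [447.1000061035156, 352.20001220703125], [324.79998779296875, 297.3999938964844]] [[532.2000122070312, 252.0], [209.10000610351562, 99.30000305175781]]
yaw -0.2621 fence len 143.9 inner corner [563.4  26.8]
glass world [[506.9, 41.6], [564.9, 27.2], [552.5, -15.6], [494.6, 0.1]] in plate rel corner [[-58.42, -0.32], [1.35, 0.77], [0.43, -43.76], [-59.59, -43.55]]
w17.npz [[-58.21, -0.38], [1.8, 0.04], [1.58, -44.13], [-58.18, -44.02]]
w13.npz [[-58.53, -20.3], [0.38, -20.27], [0.71, -64.12], [-58.36, -64.28]]
```

Emit:
step_arm(rows=[[[-1.8, -0.8, -0.1, 0], [-3, -1.4, -0.2, 0], [-7, -3.2, -0.4, 0], [-7, -3.2, -0.4, 0], [-3, -1.4, -0.2, 0]]])

```text
time: 20.5
tcp_pos: [516.7, -34.9, 58.4]
tool_rot: [-3.13, -0.064, 1.737]
wrist_force: [-0.4, -0.1, -0.5]
gripper_width: 15.7
```

Emit:
step_arm(rows=[[[0, 0, 0, 0], [0, 0, -10, 0], [0, 0, -20, 0], [0, 0, -15, 0], [0, 0, 0, 0]]])

```text
time: 21.0
tcp_pos: [520.2, -37.0, 105.9]
tool_rot: [-3.135, -0.062, 1.738]
wrist_force: [2.2, -0.6, -0.4]
gripper_width: 15.5
```

```bash
python3 - <<'E'
from h import *
pl();show(); to([465.2,269.2,104.5])
p=camera_params('wrist'); im,d=capture('wrist'); cv2.imwrite('pics/w18.png',cv2.resize(im,None,fx=1.5,fy=1.5)); np.savez('w18.npz',im=im,d=d,**p)
E
```

```text
tcp in plate rel corner [-24.81 -72.83 105.92]
F [ 2.25 -0.05 -0.38]
t 21.0 tcp [520.2 -37.  105.9] rpy [-3.1349 -0.0621  1.7379] F [ 2.16 -0.63 -0.38] w 15.5
tool shift to [465.2, 269.2, 104.5] [310.4  -3.1  20.7]
```

View pics/w18.png

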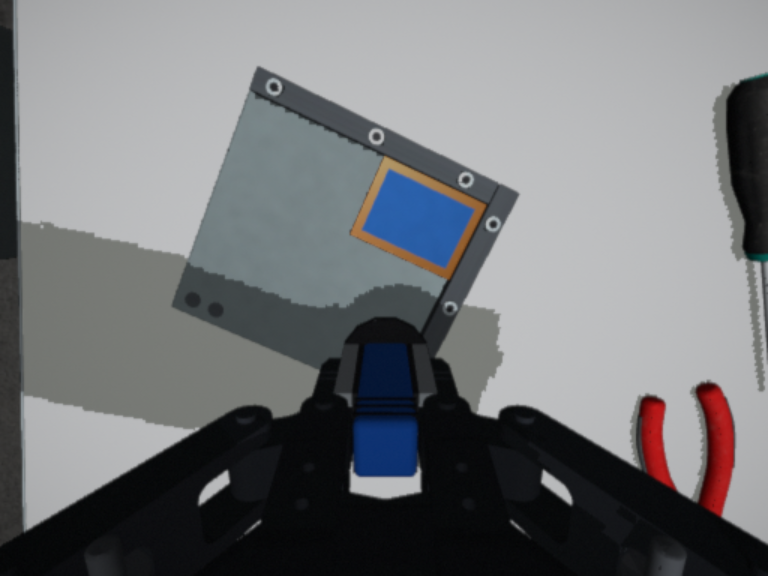

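Emit:
step_arm(rows=[[[44, -0.4, 2.9, 0], [44, -0.4, 2.9, 0], [44, -0.4, 2.9, 0], [44, -0.4, 2.9, 0], [44, -0.4, 2.9, 0]]])

```text
time: 21.55
tcp_pos: [478.0, 181.7, 102.0]
tool_rot: [-3.129, -0.063, 1.737]
wrist_force: [0.4, 0.4, -0.7]
gripper_width: 15.0
```

Emit:
step_arm(rows=[[[44, -0.4, 2.9, 0], [36, -0.4, 2.5, 0], [10, 0, 0.7, 0], [0, 0, 0, 0], [0, 0, 0, 0]]])

```text
time: 22.05
tcp_pos: [462.9, 268.0, 101.7]
tool_rot: [-3.128, -0.062, 1.737]
wrist_force: [0.7, -0.3, -0.8]
gripper_width: 15.2
```

```bash
python3 - <<'E'
from h import *
show(); to([465.2,269.2,104.5])
p=camera_params('wrist'); im,d=capture('wrist'); cv2.imwrite('pics/w19.png',cv2.resize(im,None,fx=1.5,fy=1.5)); np.savez('w19.npz',im=im,d=d,**p)
c=camera_params('scene'); im,d=capture('scene'); np.savez('s19.npz',im=im,d=d,**c); s,P,R=st()
x,y=206,206
cv2.imwrite('pics/s19z.png',cv2.resize(im[y-50:y+30,x-50:x+50],None,fx=7,fy=7,interpolation=cv2.INTER_CUBIC))
show()
E
```

```text
t 22.05 tcp [462.9 268.  101.7] rpy [-3.1283 -0.062   1.7372] F [ 0.68 -0.33 -0.81] w 15.2
tool shift to [465.2, 269.2, 104.5] [ 1.   2.5 -2.7]
t 22.15 tcp [463.3 267.4 102. ] rpy [-3.1288 -0.0624  1.7356] F [-0.43 -0.23 -0.93] w 15.4
```

View pics/s19z.png

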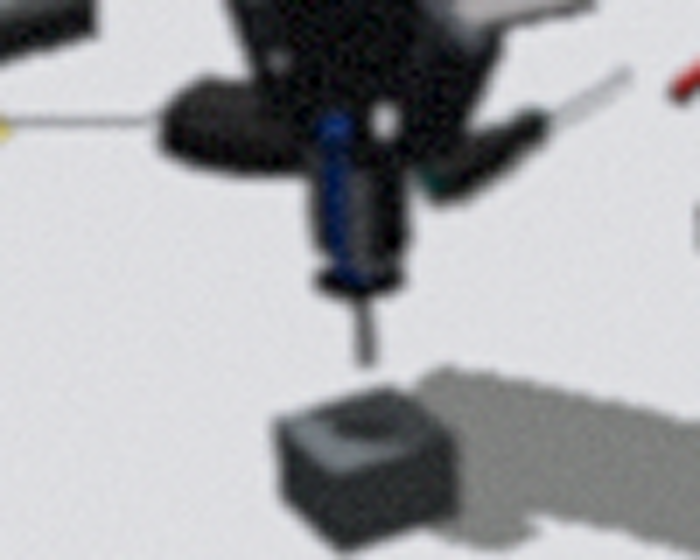

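View pics/w19.png

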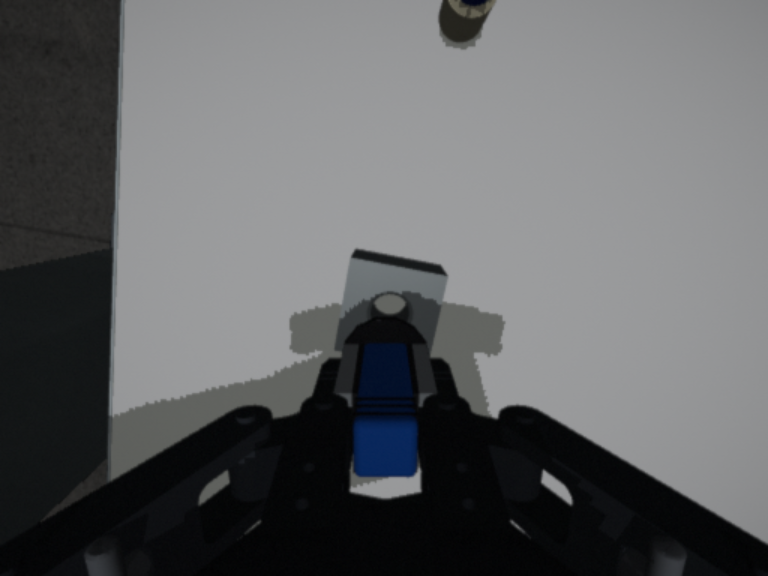

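Emit:
step_arm(rows=[[[1.5, 2.2, 0, 0], [0, 0, 0, 0], [0, 0, 0, 0], [0, 0, 0, 0]]])

```text
time: 22.55
tcp_pos: [465.4, 270.4, 102.4]
tool_rot: [-3.13, -0.063, 1.737]
wrist_force: [0.4, -0.1, -0.4]
gripper_width: 15.5
```

```bash
python3 - <<'E'
from h import *
show(); to([465.2,269.2,45.5]);to([465.2,269.2,75])
E
```

```text
t 22.55 tcp [465.4 270.4 102.4] rpy [-3.1297 -0.0632  1.7368] F [ 0.37 -0.14 -0.4 ] w 15.5
tool shift to [465.2, 269.2, 45.5] [-4.7  0.2 56.8]
tool shift to [465.2, 269.2, 75] [-2.9 -0.1 27.3]
```

Emit:
step_arm(rows=[[[-0.7, 0, 6, 0], [-0.7, 0, 6, 0], [-0.7, 0, 6, 0], [-0.4, 0, 3.5, 0], [-0.1, 0, 0.9, 0]]])

```text
time: 23.05
tcp_pos: [464.6, 269.2, 79.0]
tool_rot: [-3.128, -0.063, 1.737]
wrist_force: [-0.2, -0.5, -0.6]
gripper_width: 15.4
```

Emit:
step_arm(rows=[[[0, 0, 0, 0], [0, 0, 0, 0], [0, 0, 0, 0]]])

```text
time: 23.35
tcp_pos: [465.5, 269.7, 80.1]
tool_rot: [-3.13, -0.063, 1.737]
wrist_force: [0.3, -0.7, 0.2]
gripper_width: 15.2
```

```bash
python3 - <<'E'
from h import *
show(); to([465.2,269.2,45.5])
c=camera_params('scene'); im,d=capture('scene'); x,y=206,206
cv2.imwrite('pics/s20z.png',cv2.resize(im[y-50:y+30,x-50:x+50],None,fx=7,fy=7,interpolation=cv2.INTER_CUBIC))
show()
E
```

```text
t 23.35 tcp [465.5 269.7  80.1] rpy [-3.1303 -0.0634  1.7375] F [ 0.29 -0.68  0.23] w 15.2
tool shift to [465.2, 269.2, 45.5] [-2.6  0.1 34.5]
t 23.4 tcp [465.5 269.7  80.2] rpy [-3.1303 -0.0634  1.7375] F [ 0.31 -0.35 -0.69] w 15.4
```

View pics/s20z.png

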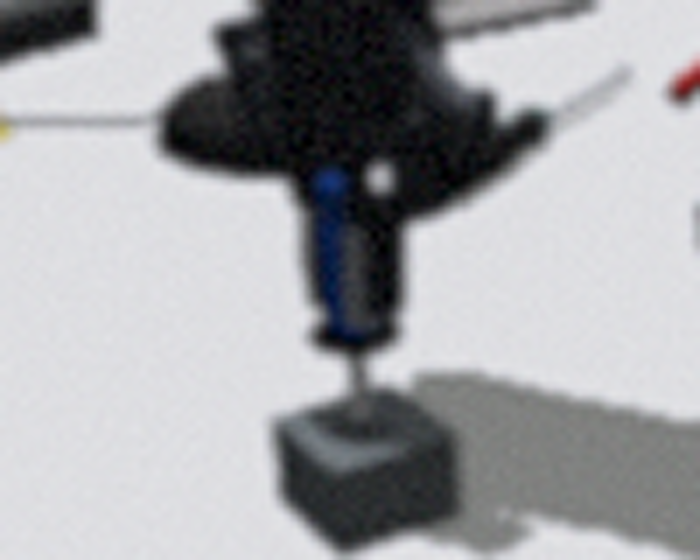

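Emit:
step_arm(rows=[[[-0.4, 0, 5, 0], [-0.4, 0, 5, 0], [-0.4, 0, 5, 0], [-0.3, 0, 4, 0], [0, 0, 0, 0]]])

```text
time: 23.9
tcp_pos: [464.4, 268.8, 59.9]
tool_rot: [-3.128, -0.063, 1.737]
wrist_force: [0.2, -0.9, -0.4]
gripper_width: 15.1
```

Emit:
step_arm(rows=[[[-0.4, 0, 5, 0], [-0.4, 0, 5, 0], [-0.2, 0, 2.5, 0], [0, 0, 1, 0], [0, 0, 0, 0]]])

```text
time: 24.4
tcp_pos: [464.8, 269.0, 47.1]
tool_rot: [-3.129, -0.063, 1.737]
wrist_force: [0.4, -0.0, -1.0]
gripper_width: 15.2
```

Emit:
step_arm(rows=[[[0, 0, 0, 0], [0, 0, 0, 0], [0, 0, 0, 0]]])

```text
time: 24.7
tcp_pos: [465.1, 269.1, 47.5]
tool_rot: [-3.13, -0.063, 1.737]
wrist_force: [-0.4, 0.3, 0.3]
gripper_width: 15.2
```

Emit:
step_arm(rows=[[[-0.1, 0, 1.5, 0], [-0.1, 0, 1, 0], [0, 0, 0, 0], [0, 0, 0, 0]]])

```text
time: 25.1
tcp_pos: [464.8, 268.9, 44.7]
tool_rot: [-3.129, -0.063, 1.737]
wrist_force: [0.1, -0.3, -0.6]
gripper_width: 15.3
```

Emit:
step_arm(rows=[[[0, 0, 0.6, 0], [0, 0, 0, 0]]])

```text
time: 25.3
tcp_pos: [464.9, 269.0, 44.6]
tool_rot: [-3.13, -0.063, 1.737]
wrist_force: [-1.1, -0.8, 3.8]
gripper_width: 15.1
```

Emit:
step_arm(rows=[[[0, 0, 0, 0], [0, 0, 0, 0], [0, 0, 0, 0], [0, 0, 0, 0], [0, 0, 0, 0]]], jaw=1.0)

```text
time: 25.8
tcp_pos: [464.9, 269.0, 44.1]
tool_rot: [-3.13, -0.063, 1.737]
wrist_force: [0.4, -0.2, 0.2]
gripper_width: 84.2
```

Emit:
step_arm(rows=[[[0, 0, 0, 0], [0, 0, 0, 0]]])

```text
time: 26.0
tcp_pos: [464.9, 269.0, 44.2]
tool_rot: [-3.13, -0.063, 1.737]
wrist_force: [-0.7, -0.0, 0.2]
gripper_width: 85.4
```

Emit:
step_arm(rows=[[[1.3, -0.2, -20, 0], [1.9, -0.4, -30, 0], [1.9, -0.4, -30, 0], [1.9, -0.4, -30, 0], [0, 0, 0, 0]]])

```text
time: 26.5
tcp_pos: [467.6, 270.6, 158.8]
tool_rot: [-3.138, -0.066, 1.738]
wrist_force: [0.2, -0.1, -0.0]
gripper_width: 85.5
```

Emit:
step_arm(rows=[[[0, 0, -20, 0], [0, 0, 0, 0], [0, 0, 0, 0], [0, 0, 0, 0]]])

```text
time: 26.9
tcp_pos: [464.6, 267.5, 173.1]
tool_rot: [-3.128, -0.063, 1.737]
wrist_force: [0.2, 0.4, 0.4]
gripper_width: 85.3
```

```bash
python3 - <<'E'
from h import *
show()
p=camera_params('wrist'); im,d=capture('wrist'); cv2.imwrite('pics/w21.png',cv2.resize(im,None,fx=1.5,fy=1.5)); np.savez('w21.npz',im=im,d=d,**p)
c=camera_params('scene'); im,d=capture('scene'); x,y=240,206
cv2.imwrite('pics/s21z.png',cv2.resize(im[y-60:y+40,x-90:x+90],None,fx=4.4,fy=4.4,interpolation=cv2.INTER_CUBIC))
im,d=capture('top'); cv2.imwrite('pics/t21z.png',cv2.resize(im[170:260,130:400],None,fx=2.9,fy=2.9,interpolation=cv2.INTER_CUBIC))
for n in ['nudging_stick','stick_holder','glass_plate']:
    print(n,[(np.round(q['xyz'],1).tolist(),round(q['confidence'],2)) for q in tip_of('wrist',n)[:1]])
E
```

```text
t 26.9 tcp [464.6 267.5 173.1] rpy [-3.1278 -0.0626  1.7373] F [0.2  0.43 0.37] w 85.3
nudging_stick [([468.1, 267.1, 2.6], 0.72)]
stick_holder [([465.7, 266.9, 4.1], 0.81)]
glass_plate []
```

View pics/w21.png

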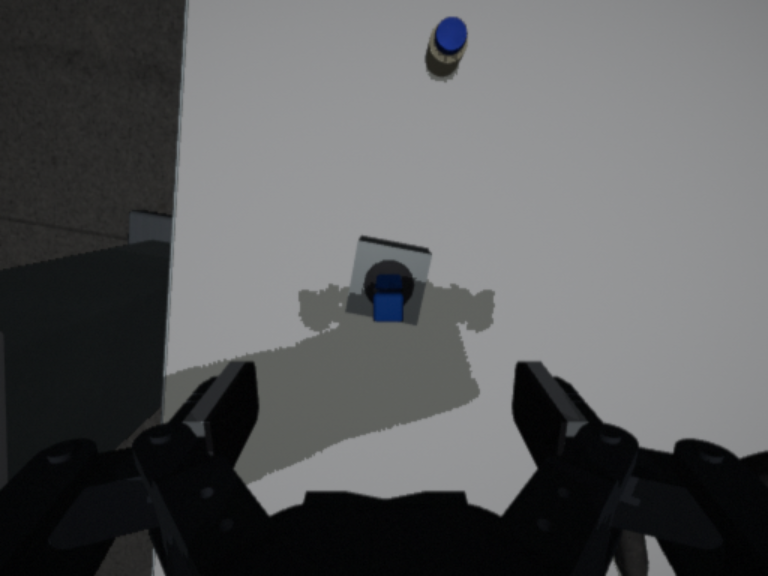

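View pics/s21z.png

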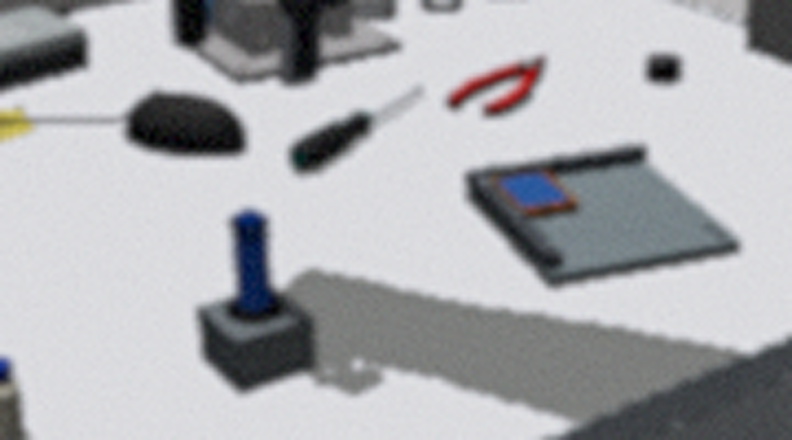

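View pics/t21z.png

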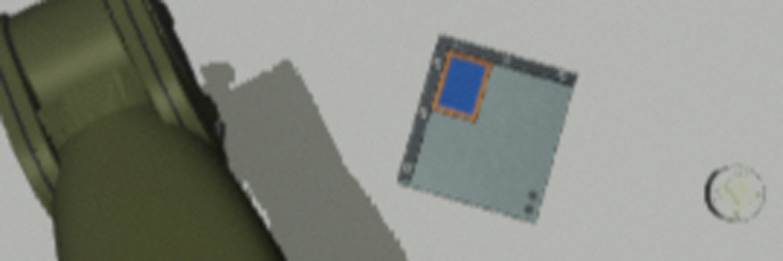

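```bash
python3 - <<'E'
from h import *
z=np.load('w18.npz');cam={k:z[k] for k in 'KRt'}
cv2.imwrite('pics/w18z.png',cv2.resize(z['im'][90:230,220:360],None,fx=4.2,fy=4.2,interpolation=cv2.INTER_CUBIC))
G=back(np.array([(385,156),(487,204),(450,279),(351,234)])/1.5,cam,20.)-C; print(np.c_[G@X,G@Y].round(2).tolist())
G=back(np.array([(518,193),(258,68)])/1.5,cam,23.)-C; print(np.c_[G@X,G@Y].round(2).tolist())
E
```

```text
[[-57.87, -0.38], [0.92, 0.19], [1.41, -43.88], [-57.55, -44.25]]
[[12.15, 11.62], [-131.18, 10.73]]
```

View pics/w18z.png

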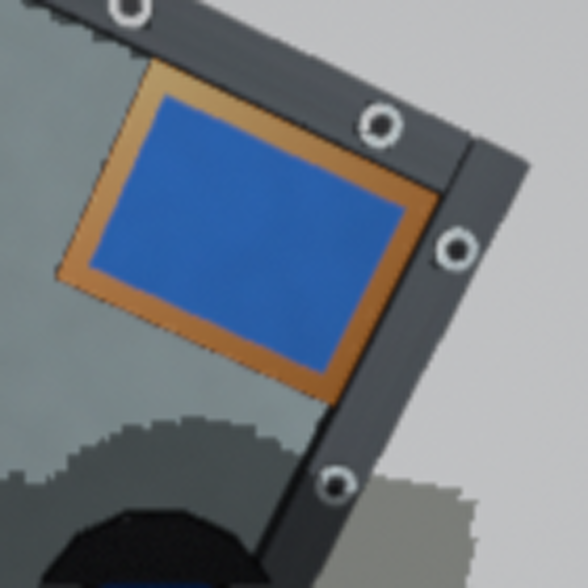

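The picture shows the glass flush on both fences, with its corner at about (440,193) in the zoom and no gap visible at either edge. I'm handing the job in.

```bash
python3 - <<'E'
from h import *
show(); print(manip.hand_in())
E
```

```text
t 27.2 tcp [465.  267.7 173.9] rpy [-3.1289 -0.0629  1.7374] F [-0.41 -0.03 -0.39] w 85.5
the job is handed in; nothing more can be done
None
```

The glass is in the corner, flush on both fences, and the stick is back in its holder. I handed the job in at 27.2 s; no verdict was reported.

- **Far fence:** I slid the glass over with the stick and held it there for about 1 s. The wrist sensor read about 5 to 5.6 N.
- **Left fence:** I then slid it along the far fence and held it there for about 1 s at about 3.8 to 5.8 N. The highest force read during either press was about 5.8 N, under the 8 N limit.
- **Glass at the end:** After the stick was pulled back, the wrist camera showed no visible gap at either fence. The corner positions measured from that picture agree with flush contact to about 1 mm, roughly what the camera can resolve. The scene and top pictures after the stick was put back look the same.
- **Stick:** It stands upright with its collar resting on the block, and the gripper is open and clear above it. The network put the stick 2 to 3 mm from the holder's centre, within its 4 mm error.
- **Other things:** The arm came near none of the other objects, and none looks moved in the last pictures. I did not measure their positions again.

On the way to the holder the last joint reached its range limit, which left the tool tilted by about 0.06 rad about the jaw axis. The stick stayed upright in the grip, so this did not affect the job.

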